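Advance the cake turntable one portion and lock it

ROBOT

A 6-joint arm with a two-finger parallel gripper is mounted at the origin on a cart in front of the work surface, level with it; the furniture and walls round the work are solid. World frame = base frame: x ahead of the robot, y to its left, z up, the work surface at z = 0. Lengths are in m, angles in rad, forces in N, time in s.
With the tool pointing down it reaches from about 0.35 to 0.975 m from the base axis. Payload 4.9 kg.
Tool frame: the origin (TCP) lies midway between the tips of the shut fingers; the grasp point (between the pads) lies manip.tcp_to_grasp behind it (manip.tcp_to_grasp is the distance from the TCP to the grasp point, in m); z points along the fingers, y is the line along which they close (so a half turn about z gives the same grasp; the last joint's range is limited). The gripper opens to 85 mm and grips with 20 to 120 N. Pads are 22 mm wide; open, the fingers measure 114 mm over their backs; the gripper's body (76 mm by 85 mm) begins 54 mm behind the grasp point. The pads swing forward as they close: fully open they stand 13 mm farther back than shut.
Start: joints at [1.185, 0.053, 1.613, -0, 1.476, -0.119], TCP at [0.165, 0.603, 0.2] pointing down, gripper open.
Joint ranges: [-3.01, 3.01], [-1.01, 2.22], [0.06, 2.58], [-1.02, 4.17], [0.09, 2.62], [-3.14, 3.14]. Speed limits (rad/s): [2.57, 2.57, 3.14, 3.14, 3.14, 3.14].

INTERFACE

Orientations are given as a unit quaternion [w, x, y, z].
In Python, from plant import manip, grab_frame, calibration, job_done gives the robot as it stands.
- The arm moves only by the tool send_rows, never from a script. Its argument "rows" is a list of rows, each an object of numbers: "x", "y", "z": the shift along the tool's x, y, z normalised to -1 to 1, where 1 is 15 cm; "wx", "wy", "wz": the turn, a rotation vector about the tool's x, y, z normalised to -1 to 1, where 1 is pi/4 rad; "hand": the opening, from -1 (shut) to 1 (fully open). In form: [{"x": .., "y": .., "z": .., "wx": .., "wy": .., "wz": .., "hand": ..}, ...]. A call has exactly 10 rows; each row shifts and turns the commanded pose from where the row before left it, along the tool's axes as they then stand; what a row does not reach is not made up. A row lasts 1/12 s, in which the tool goes at most 41.7 mm and 7.16 degrees, less where a joint would pass 70% of its speed; a pose out of reach is approached as far as the arm can. A call with a number of a shift or a turn outside -1 to 1 is refused whole. A call with a gripper value outside its range is refused whole. The fingers move at their own pace and stop on an object; the grip force is fixed at half the most. Time passes only in rows, so rows that do not move let the fingers close, or fill a call up. It gives the time, the measured TCP pose, the force, the opening and the grip force at its end, in the units of the state.
- manip.state(): the state, without advancing time (a new reading comes with each control period).
- grab_frame(name): name is "scene" or "side" or "wrist"; returns the picture (480x640x3 uint8, blue, green, red); there is no depth.
- calibration(name): a dict with "camera_matrix" (3x3 intrinsics, pixels), "R" (3x3) and "t" (3): a world point X has camera coordinates R X + t. Camera axes: x right, y down, z forward; pixel columns grow to the right and rows downward; lengths in m; the calibration is good to about 2 mm. The wrist camera is an equidistant fisheye: a pixel r from the principal point sees the ray r / f radians off the axis. A picture is of the moment at which its call begins: read the wrist's pose just before it. calibration takes no time and is no camera call; for the wrist camera it gives the pose at the moment of the call.
- job_done(): hands the job in; it is judged then, once.
The state is a dict: "time": time; "joint_pos": joint angles; "joint_vel": joint speeds; "joint_efforts": joint torques, N m; "tool_pos": TCP position; "tool_rot": TCP orientation; "contact_force": force on the tool from outside, world axes, zero at the start; "ft_torque": the same for the moment, N m; "gripper_width": opening from 0.0 (shut) to 1.0 (fully open); "grasp_force": force on a finger pad.
Only numpy, scipy, OpenCV 4.12 (cv2) and the standard library are available. Lean on these libraries where they do the work, as an engineer would, in place of code of your own. Each camera call takes 0.05 s, during which the arm holds its last target. There are 200 camera calls.

TASK

The cake turntable has stopped between two portions. Wind its crank clockwise (seen from above), a few smooth turns without wrenching its grip outward or inward, until the next rim notch stands exactly over the lock hole in the deck, then take the lock pin out of its parking hole and press it through that notch into the lock hole, fully down onto its seat with a firm push of about 18 newtons (no less than 12, no more than 25) held for a moment, and let go; leave the things standing round it alone.

Things in the scene. Friction and masses are not known exactly. Their poses are not given: they have to be found in the camera images.
- gearbox: Grey flat gearbox of a worm-driven cake turntable, fixed on the worktop, 120 x 280 x 30 mm (x, y, z); origin at the centre of its underside, yaw within 0.15 rad. Its own +y end carries the turntable (axis at [20, 65] mm), its -y end the crank (axis at [-12, -88] mm); its -x side faces the robot. Its top face, the deck, is 30 mm up.
- turntable (a joint): Angle of the aluminium turntable (rad), positive clockwise from above; starts between -0.73 and -0.54; at 0 the next notch is exactly over the lock hole. Plate 130 mm across, from 32 to 40 mm above the worktop; 8 rim notches 12.5 mm wide, 12 mm deep, 45 degrees apart, each with a dark radial line. Driven only by the crank: 24 crank turns per turn, so 3 per notch.
- crank (a joint): Angle of the crank (rad), positive clockwise from above; turntable = crank / 24; starts between -17.5 and -13.0; the goal is 0. At 0 (and each whole turn) its arm points to the gearbox's own -y, at the dark mark on the deck's end. About 4 N at the grip turns it; it stays where it is left. The notch lets the pin pass when the crank is within about 0.4 rad of 0.
- crank_axis (a point): Point on the crank's upright axis, 80 mm above the worktop, at gearbox [-12, -88] mm; axes as the gearbox's.
- bush (a joint): Shift (m) of the rubber bush that carries the grip, along the crank arm, positive away from the crank axis; 0 at rest. It gives 1 mm for each 10 N pushed or pulled along the arm and springs back. More than 2.5 mm (25 N) either way counts as wrenching the crank.
- grip_center (a point): Middle of the crank's grip: an upright black cylinder, 18 mm diameter, from 52 to 97 mm above the worktop, that spins freely on the crank arm 32 mm from the crank axis; this point is 80 mm above the worktop. A gripper can hold it at constant yaw and move it round in a circle.
- lock_pin: Loose steel lock pin, about 60 g: round shank 10 mm diameter, 40 mm long, its lowest 4 mm tapered to 6 mm; on top a black cylindrical head 22 mm diameter, 24 mm high (64 mm in all). Origin at the centre of the tip, z up along the pin. It starts upright in the parking hole. Never press it on the turntable with over 35 N.
- pin_head (a point): Point on the pin's axis in the middle of its head, 52 mm above its tip: grasp here from above.
- lock_hole (a point): Mouth of the lock hole, in the deck 30 mm above the worktop at gearbox [-36, 65] mm, under the turntable's rim. 11 mm diameter, 16 mm deep. Fully home, the pin's tip is 14 mm above the worktop. A sprung bar in the wall 6 mm down drags on the pin with 1 to 6 N over the last 10 mm and pushes it 0.5 mm to the robot's side; then it stops hard at the bottom.
- park_hole (a point): Mouth of the parking hole, in the deck surface 30 mm above the worktop at gearbox [-42, -22] mm, outside the turntable. 11 mm square, a loose fit: the pin lifts straight out. A collar 22 mm square stands 10 mm above the deck round it. The pin is parked 12 to 18 mm below the deck, differently each time (underside of its head 52 to 58 mm above the worktop), and may lean a little.
- seat: Flat steel seat at the bottom of the lock hole, 7 mm square; its top face is 16 mm below the deck, its origin 2 mm lower, under its centre. Fully home, the pin stands on it. It must feel a push of at least 12 N for 0.2 s and never over 25 N; with the pin held in a gripper the push rises by about 10 to 15 N for each mm.
- cocoa_tin: Pale round tin with a light grey lid, 69 mm wide, 105 mm high, bystander behind the gearbox. Origin under its centre.
- coffee_jar: Jar with black lid, 71 mm wide, 98 mm high, bystander behind the gearbox. Origin under its centre.
- pepper_mill: Small pepper mill, 44 mm wide, 90 mm high, bystander to the right of the gearbox, near the front edge before the sink. Origin under its centre.
Not all that is in view belongs to the job. Of the things like the lock_pin, leave any that is orange; of the rest the smaller one is meant.

How it is judged:
By the outcome, as a careful person would: the job done as asked, in the order asked, and still so for the second after the job is handed in, with the robot touching nothing.
It also fails if it takes over 72 s, if anything falls off the work surface, if the arm or the gripper's body presses on something with over 40 N, if the wrist force passes 120 N, or if a joint passes its speed limit or range.

## Working session

There is one attempt and no reset: what is moved stays moved. The work goes in short steps, Python scripts to look and compute and a tool call to move; the robot and the scene stay as the last step left them, time stands still between calls to the robot, and variables do not carry over. Pictures are saved under pics/ and viewed, at most 10 in all, crops included, and the job is handed in when it is done.

Besides the shell and the picture viewer there is one more tool, called after "Request:" as a command line: name --argument value ..., lists and objects as JSON in quotes. send_rows: Moves the arm, as the interface text tells. Scaled input: -1 to 1 covers 15 cm each way for a shift and pi/4 rad each way for a turn. Its arguments: {"type":"object","properties":{"rows":{"type":"array","items":{"type":"object","properties":{"x":{"type":"number","minimum":-1,"maximum":1},"y":{"type":"number","minimum":-1,"maximum":1},"z":{"type":"number","minimum":-1,"maximum":1},"wx":{"type":"number","minimum":-1,"maximum":1},"wy":{"type":"number","minimum":-1,"maximum":1},"wz":{"type":"number","minimum":-1,"maximum":1},"hand":{"type":"number"}}}}},"required":["rows"]}

```bash
ls; mkdir -p pics; python3 - <<'E'
from plant import manip, grab_frame, calibration
import cv2,numpy as np
s=manip.state();print(s);print(manip.tcp_to_grasp)
for n in("scene","side","wrist"):
    c=calibration(n);print(n,c)
    im=grab_frame(n);cv2.imwrite(f"pics/{n}0.png",im)
E
```

```text
pics
{'time': 0.0, 'joint_pos': array([ 1.18497234e+00,  5.33490962e-02,  1.61432552e+00, -7.35347891e-06,
        1.47599137e+00, -1.19018487e-01]), 'joint_vel': array([ 9.05472788e-05, -6.67866371e-04, -1.05392669e-04,  4.06676958e-04,
        1.01432701e-03, -7.55646782e-04]), 'joint_efforts': array([ 2.29700081e-04, -3.93697250e+01, -3.70170879e+01, -1.33702706e-04,
        7.11031607e-03, -4.51980341e-06]), 'tool_pos': array([0.16453031, 0.60223102, 0.19894907]), 'tool_rot': array([-2.55361685e-04,  1.33007004e-01,  9.91114556e-01, -1.00472507e-03]), 'contact_force': array([ 0.55649252, -0.94010103, -0.92389283]), 'ft_torque': array([ 0.0098498 , -0.04262701,  0.00643539]), 'grasp_force': 0.0, 'gripper_width': 1.0018513037383594}
0.0187
scene {'camera_matrix': array([[445.06219081,   0.        , 326.3603511 ],
       [  0.        , 445.06219081, 238.37981095],
       [  0.        ,   0.        ,   1.        ]]), 'R': array([[-0.60401251, -0.79695153,  0.00609474],
       [-0.44697319,  0.33241138, -0.83049241],
       [ 0.65983624, -0.50435199, -0.5569966 ]]), 't': array([0.28407532, 0.36439404, 0.47032484])}
side {'camera_matrix': array([[543.3412863 ,   0.        , 319.53178128],
       [  0.        , 543.3412863 , 235.22320534],
       [  0.        ,   0.        ,   1.        ]]), 'R': array([[-0.9991385 ,  0.03906388, -0.01400937],
       [ 0.03580863,  0.64088201, -0.76680375],
       [-0.02097597, -0.76664481, -0.64172872]]), 't': array([0.58558877, 0.10009796, 1.08018206])}
wrist {'camera_matrix': array([[371.64829954,   0.        , 323.9785331 ],
       [  0.        , 371.64829954, 238.5900037 ],
       [  0.        ,   0.        ,   1.        ]]), 'R': array([[ 0.26448082,  0.9643901 , -0.00127474],
       [ 0.92368527, -0.25293724,  0.28779901],
       [ 0.27722808, -0.07729477, -0.95768999]]), 't': array([-0.62318975, -0.03661407,  0.37950019])}
```

View pics/scene0.png

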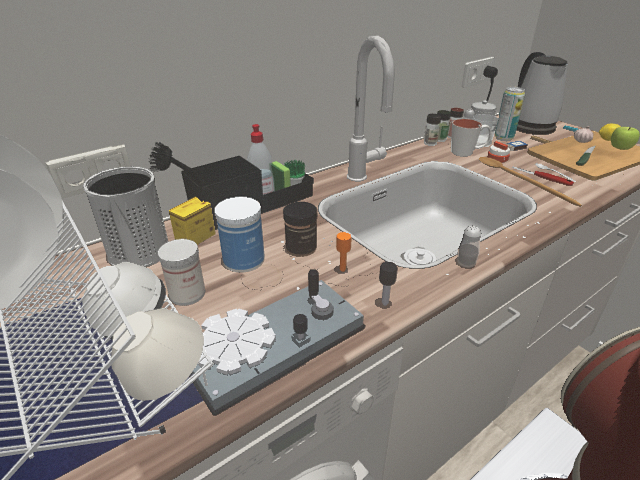

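View pics/side0.png

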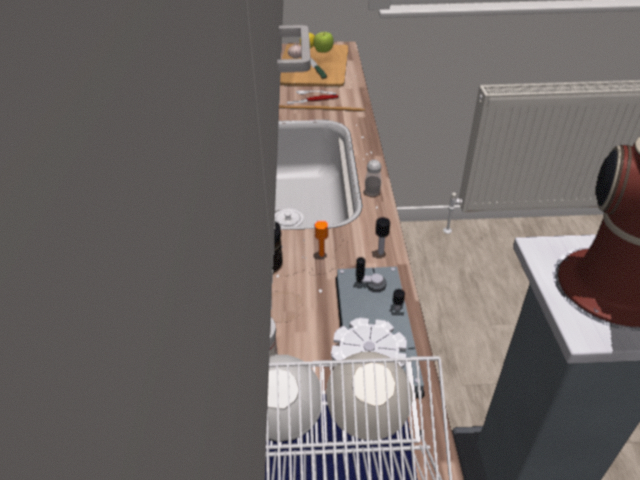

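The scene picture shows the gearbox, with the turntable at (235,340), the crank hub at (321,305), the grip at (313,283), and a pin standing in the collar at (300,327). There are three pin-like things: orange at (343,250), a big one standing at (387,285), and the small one in the parking collar at (300,327). The small one fits the description, because it isn't orange, it's smaller, and it's parked. I'll check it in an enlarged crop.

```bash
cat > h.py <<'E'
from plant import manip, grab_frame, calibration
import cv2,numpy as np
def ray(n,u,v,c=None):
    c=c or calibration(n);K=c["camera_matrix"];R=c["R"];o=-R.T@c["t"]
    if n=="wrist":
        d=np.array([u-K[0,2],v-K[1,2]])/K[0,0];r=np.hypot(*d)+1e-12
        d=np.array([*(d/r*np.sin(r)),np.cos(r)])
    else: d=np.array([(u-K[0,2])/K[0,0],(v-K[1,2])/K[1,1],1.])
    return o,R.T@d
def onz(n,u,v,z,c=None):
    o,d=ray(n,u,v,c);return o+d*(z-o[2])/d[2]
def proj(n,X,c=None):
    c=c or calibration(n);K=c["camera_matrix"];p=c["R"]@np.asarray(X,float)+c["t"]
    if n=="wrist":
        r=np.hypot(p[0],p[1])+1e-12;th=np.arctan2(r,p[2]);return K[:2,2]+K[0,0]*th*p[:2]/r
    return K[:2,2]+K[0,0]*p[:2]/p[2]
E
python3 - <<'E'
from h import *
im=cv2.imread("pics/scene0.png")
cv2.imwrite("pics/crop1.png",cv2.resize(im[255:415,190:400],None,fx=3.75,fy=3.75,interpolation=cv2.INTER_CUBIC))
for u,v in((213,411),(363,326),(320,287),(300,340)):print(onz("scene",u,v,.03))
E
```

```text
[0.41156326 0.23813885 0.03      ]
[ 0.41053608 -0.03091639  0.03      ]
[ 0.53381449 -0.0331479   0.03      ]
[0.44753778 0.0705071  0.03      ]
```

View pics/crop1.png

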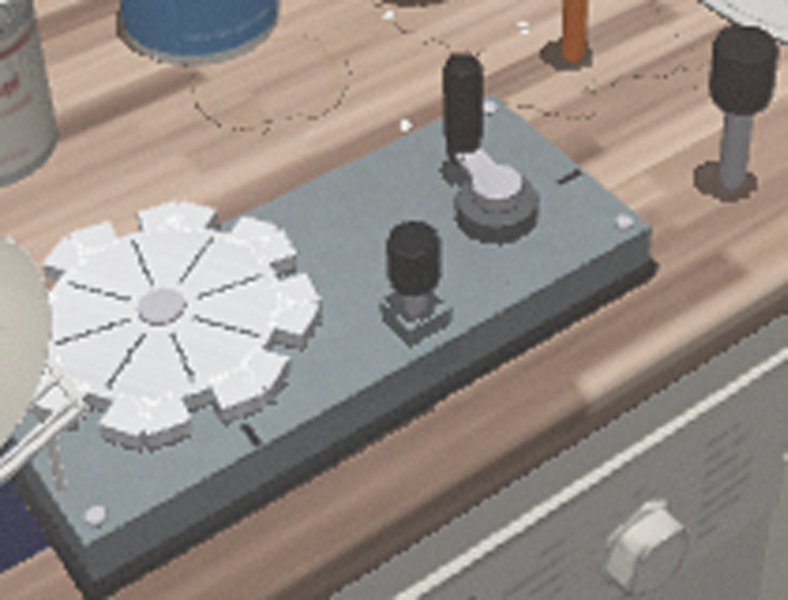

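View pics/wrist0.png

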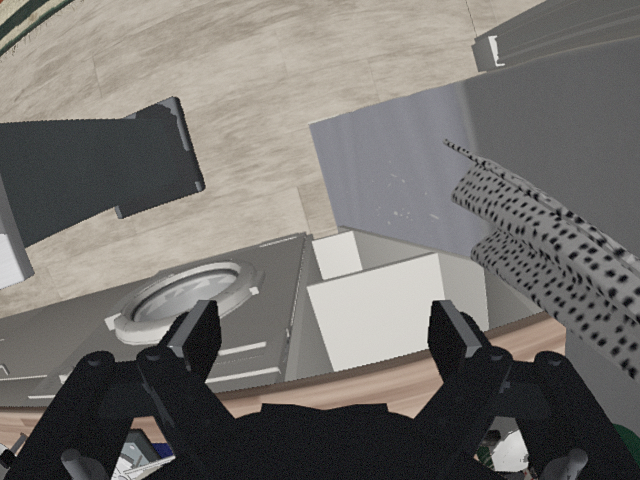

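The crop confirms it: the small black-headed pin stands in the collar (crop 413,260; tip area 415,315). The crank arm points away from the robot and a bit left, with the grip at (462,105). The wrist camera doesn't see the gearbox yet. Next I'll make a rough estimate of the pose.

```bash
python3 - <<'E'
from h import *
C=lambda x,y:(190+x/3.75-.37,255+y/3.75-.37)
P={n:onz("scene",*C(*p),z) for n,p,z in(("c--",(650,232),.03),("c+-",(497,98),.03),("c-+",(90,545),.03),("hubtop",(497,180),.05),("disc",(162,305),.042),("mark",(570,178),.03),("lockmark",(250,434),.03),("collar",(417,308),.04),("gripbase",(462,155),.052),("griptop",(463,63),.097),("pinheadtop",(415,234),.08),("bigpinbase",(727,180),0),("orangebase",(567,52),0))}
for k,v in P.items():print(k,v.round(4))
e=P["c-+"]-P["c--"];print("yaw",np.arctan2(-e[0],e[1]),np.linalg.norm(e))
e=P["c+-"]-P["c--"];print("yaw",np.arctan2(e[1],e[0]),np.linalg.norm(e))
e=P["disc"]-P["hubtop"];print("yaw",np.arctan2(-e[0],e[1])+np.arctan2(32,153),np.linalg.norm(e[:2]))
c=calibration("wrist");print("cam",-c["R"].T@c["t"])
print([(-(calibration(n)["R"].T@calibration(n)["t"])).round(3) for n in("scene","side")])
E
```

```text
c-- [ 0.4276 -0.0457  0.03  ]
c+- [ 0.5459 -0.0472  0.03  ]
c-+ [0.4272 0.2298 0.03  ]
hubtop [0.4795 0.0024 0.05  ]
disc [0.5087 0.1568 0.042 ]
mark [ 0.4777 -0.0393  0.03  ]
lockmark [0.4365 0.1567 0.03  ]
collar [0.4445 0.0707 0.04  ]
gripbase [0.501  0.0065 0.052 ]
griptop [ 0.5094 -0.0007  0.097 ]
pinheadtop [0.4467 0.0689 0.08  ]
bigpinbase [ 0.4552 -0.1226  0.    ]
orangebase [ 0.5842 -0.1238  0.    ]
yaw 0.0014186855414739968 0.2755144220660734
yaw -0.012695704158924978 0.11838632907071195
yaw 0.019000662319903272 0.15707786623074368
cam [0.09344957 0.62110965 0.37334044]
[array([0.024, 0.342, 0.563]), array([0.604, 0.741, 0.778])]
```

Request:
send_rows --rows '[{"z": -0.1, "wz": 0.15, "hand": 1}, {"z": -0.1, "wz": 0.15, "hand": 1}, {"z": -0.1, "wz": 0.15, "hand": 1}, {"z": -0.1, "wz": 0.15, "hand": 1}, {"z": -0.1, "wz": 0.15, "hand": 1}, {"z": -0.1, "wz": 0.15, "hand": 1}, {"z": -0.1, "wz": 0.15, "hand": 1}, {"z": -0.1, "wz": 0.15, "hand": 1}, {"z": -0.1, "wz": 0.15, "hand": 1}, {"z": -0.1, "wz": 0.15, "hand": 1}]'

```text
invalid input at $.rows[0]: expected keys x, y, z, wx, wy, wz, hand
```

Request:
send_rows --rows '[{"x": 0, "y": 0, "z": -0.1, "wx": 0, "wy": 0, "wz": 0.15, "hand": 1}, {"x": 0, "y": 0, "z": -0.1, "wx": 0, "wy": 0, "wz": 0.15, "hand": 1}, {"x": 0, "y": 0, "z": -0.1, "wx": 0, "wy": 0, "wz": 0.15, "hand": 1}, {"x": 0, "y": 0, "z": -0.1, "wx": 0, "wy": 0, "wz": 0.15, "hand": 1}, {"x": 0, "y": 0, "z": -0.1, "wx": 0, "wy": 0, "wz": 0.15, "hand": 1}, {"x": 0, "y": 0, "z": -0.1, "wx": 0, "wy": 0, "wz": 0.15, "hand": 1}, {"x": 0, "y": 0, "z": -0.1, "wx": 0, "wy": 0, "wz": 0.15, "hand": 1}, {"x": 0, "y": 0, "z": -0.1, "wx": 0, "wy": 0, "wz": 0.15, "hand": 1}, {"x": 0, "y": 0, "z": -0.1, "wx": 0, "wy": 0, "wz": 0.15, "hand": 1}, {"x": 0, "y": 0, "z": -0.1, "wx": 0, "wy": 0, "wz": 0.15, "hand": 1}]'

```text
time: 0.98
tool_pos: [0.1647, 0.6027, 0.3504]
tool_rot: [0.0, 0.663, 0.748, -0.0]
contact_force: [-0.9, 0.3, 0.5]
gripper_width: 1.0
grasp_force: 0.0
```

Request:
send_rows --rows '[{"x": 0, "y": 0, "z": 0, "wx": 0, "wy": 0, "wz": 0.151, "hand": 1}, {"x": -0.23, "y": 0.12, "z": 0, "wx": 0, "wy": 0, "wz": 0, "hand": 1}, {"x": -0.23, "y": 0.12, "z": 0, "wx": 0, "wy": 0, "wz": 0, "hand": 1}, {"x": -0.23, "y": 0.12, "z": 0, "wx": 0, "wy": 0, "wz": 0, "hand": 1}, {"x": -0.23, "y": 0.12, "z": 0, "wx": 0, "wy": 0, "wz": 0, "hand": 1}, {"x": -0.23, "y": 0.12, "z": 0, "wx": 0, "wy": 0, "wz": 0, "hand": 1}, {"x": -0.23, "y": 0.12, "z": 0, "wx": 0, "wy": 0, "wz": 0, "hand": 1}, {"x": -0.23, "y": 0.12, "z": 0, "wx": 0, "wy": 0, "wz": 0, "hand": 1}, {"x": -0.23, "y": 0.12, "z": 0, "wx": 0, "wy": 0, "wz": 0, "hand": 1}, {"x": -0.23, "y": 0.12, "z": 0, "wx": 0, "wy": 0, "wz": 0, "hand": 1}]'

```text
time: 1.82
tool_pos: [0.3293, 0.2918, 0.3499]
tool_rot: [0.0, 0.704, 0.71, 0.0]
contact_force: [1.5, -0.4, -1.1]
gripper_width: 0.996
grasp_force: 0.0
```

Request:
send_rows --rows '[{"x": -0.23, "y": 0.12, "z": 0, "wx": 0, "wy": 0, "wz": 0, "hand": 1}, {"x": -0.23, "y": 0.12, "z": 0, "wx": 0, "wy": 0, "wz": 0, "hand": 1}, {"x": -0.23, "y": 0.12, "z": 0, "wx": 0, "wy": 0, "wz": 0, "hand": 1}, {"x": -0.23, "y": 0.12, "z": 0, "wx": 0, "wy": 0, "wz": 0, "hand": 1}, {"x": -0.23, "y": 0.12, "z": 0, "wx": 0, "wy": 0, "wz": 0, "hand": 1}, {"x": -0.23, "y": 0.12, "z": 0, "wx": 0, "wy": 0, "wz": 0, "hand": 1}, {"x": -0.23, "y": 0.12, "z": 0, "wx": 0, "wy": 0, "wz": 0, "hand": 1}, {"x": 0, "y": 0.07, "z": 0.25, "wx": 0, "wy": 0, "wz": 0, "hand": 1}, {"x": 0, "y": 0.07, "z": 0.25, "wx": 0, "wy": 0, "wz": 0, "hand": 1}, {"x": 0, "y": 0, "z": 0.25, "wx": 0, "wy": 0, "wz": 0, "hand": 1}]'

```text
time: 2.65
tool_pos: [0.4792, 0.052, 0.2365]
tool_rot: [0.001, 0.705, 0.709, 0.001]
contact_force: [-0.7, -0.4, -0.0]
gripper_width: 1.001
grasp_force: 0.0
```

```bash
python3 - <<'E'
from h import *
import pickle
s=manip.state();print(s["tool_pos"],s["tool_rot"],s["joint_pos"],s["time"])
c=calibration("wrist");im=grab_frame("wrist");cv2.imwrite("pics/w1.png",im);pickle.dump(c,open("w1.pkl","wb"))
for X in((.476,.003,.05),(.5087,.1568,.042),(.51,0,.097),(.4467,.0689,.08)):print(proj("wrist",X,c))
E
```

```text
[0.47917757 0.05197454 0.23653354] [5.78532242e-04 7.05366507e-01 7.08842295e-01 5.96821708e-04] [-4.65866025e-02 -3.20154433e-01  1.89078705e+00  1.07323123e-04
  1.56930111e+00 -5.15021867e-02] 2.65
[320.92629468 250.86310928]
[354.96561019  98.07436698]
[357.94757323 270.58508026]
[288.37220038 192.05262001]
```

View pics/w1.png

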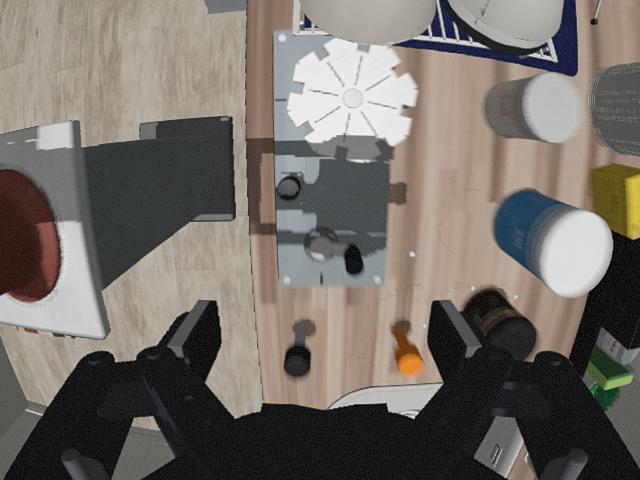

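The wrist picture shows the deck with its corners near (275,32), (281,288) and (384,284). The disc hub is at (353,98), the crank hub at (321,243), the grip top at about (353,265) and the pin head at (290,188). Next I'll measure these numerically.

```bash
cat > m.py <<'E'
from h import *
import pickle
from scipy.optimize import least_squares
c=pickle.load(open("w1.pkl","rb"));im=cv2.imread("pics/w1.png").astype(int)
b,g,r=im[...,0],im[...,1],im[...,2]
grey=((r-b)<8).astype(np.uint8)
L=[];
for v in list(range(45,140,3))+list(range(205,280,3)):
    row=grey[v,250:310];k=np.where(row)[0]
    k=[i for i in range(55) if row[i:i+5].all()]
    if k:L.append(onz("wrist",250+k[0]-.5,v,.03,c)[:2])
Rt=[]
for v in list(range(205,275,3)):
    row=grey[v,365:410]; k=[i for i in range(5,45) if row[i-5:i].all() and not row[i]]
    if k:Rt.append(onz("wrist",365+k[0]-.5,v,.03,c)[:2])
B=[]
for u in list(range(290,315,3))+list(range(328,376,3)):
    col=grey[262:300,u]; k=[i for i in range(5,38) if col[i-5:i].all() and not col[i]]
    if k:B.append(onz("wrist",u,262+k[0]-.5,.03,c)[:2])
L,Rt,B=map(np.array,(L,Rt,B));print(len(L),len(Rt),len(B))
def f(p):
    x,y,a=p;ex=np.array([np.cos(a),np.sin(a)]);ey=np.array([-ex[1],ex[0]]);o=np.array([x,y])
    return np.r_[(L-o)@ex+.06,(Rt-o)@ex-.06,(B-o)@ey+.14]
s=least_squares(f,[.488,.091,0],loss="soft_l1",f_scale=.0005);print("gearbox",s.x,"res mm",np.abs(s.fun).mean()*1e3, [np.median(q)*1e3 for q in (f(s.x)[:len(L)],f(s.x)[len(L):len(L)+len(Rt)],f(s.x)[-len(B):])])
x,y,a=s.x;R=np.array([[np.cos(a),-np.sin(a)],[np.sin(a),np.cos(a)]])
G=lambda p:R@(np.array(p)/1e3)+[x,y]
for n,p,z in(("disc",(20,65),.042),("crank",(-12,-88),.05),("park",(-42,-22),.04),("lock",(-36,65),.03)):
    q=G(p);print(n,q,"px",proj("wrist",[*q,z],c),"scene",proj("scene",[*q,z]))
dark=((im.max(2)<50)).astype(np.uint8)
for nm,(u0,u1,v0,v1) in(("grip",(338,372,240,282)),("pin",(272,308,170,205))):
    n,l,st,ce=cv2.connectedComponentsWithStats(dark[v0:v1,u0:u1]);i=1+st[1:,4].argmax();print(nm,st[i]+[u0,v0,0,0,0],ce[i]+[u0,v0])
np.save("gb.npy",s.x)
cr=cv2.imread("pics/w1.png")[165:295,265:400];cv2.imwrite("pics/crop2.png",cv2.resize(cr,None,fx=4.5,fy=4.5,interpolation=cv2.INTER_CUBIC))
E
python3 m.py
```

```text
57 24 25
gearbox [0.48675237 0.09562253 0.00410937] res mm 1.1837813060147575 [np.float64(0.10709147126876373), np.float64(-1.5853705399728746), np.float64(-0.26816596489040445)]
disc [0.50648509 0.16070417] px [352.7288402   94.12562198] scene [231.21301422 337.90260475]
crank [0.47511409 0.00757396] px [320.06479257 246.6117792 ] scene [321.25330878 305.25803944]
park [0.44484313 0.07345012] px [290.15335853 181.00872605] scene [299.25455836 337.40645244]
lock [0.45048557 0.16047404] px [296.09979668  95.23791211] scene [249.47517643 365.58042755]
grip [344 244  19  30 412] [353.05097087 259.5461165 ]
pin [278 176  23  25 152] [291.34210526 189.59210526]
```

View pics/crop2.png

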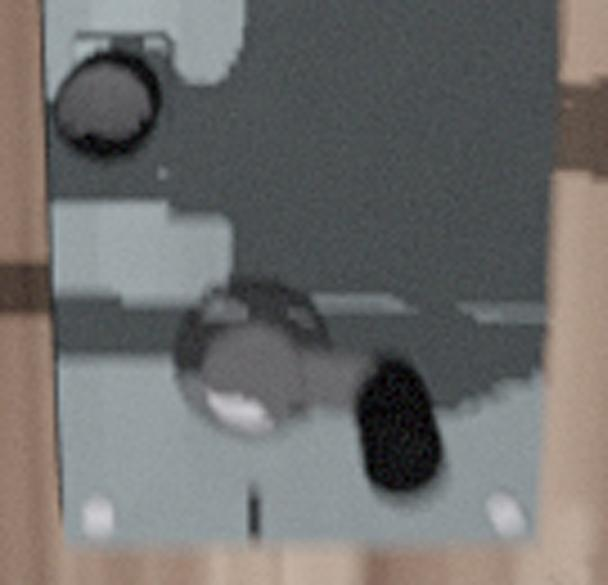

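The crop shows the hub cap at crop (253,378), the grip tilting away from (385,370) to (402,470), the pin head at (107,100) and the end mark at (253,512). The hub and disc disagree with the edge fit by about 4 mm in y, and the arm may still have been settling. I'll retake the picture at rest and check.

```bash
python3 - <<'E'
from h import *
import pickle
grab_frame("wrist");s=manip.state();print(s["tool_pos"],np.abs(s["joint_vel"]).max())
c=calibration("wrist");im=grab_frame("wrist");cv2.imwrite("pics/w1.png",im);pickle.dump(c,open("w1.pkl","wb"))
E
python3 m.py
python3 - <<'E'
from h import *
import pickle
c=pickle.load(open("w1.pkl","rb"));im=cv2.imread("pics/w1.png")
x,y,a=np.load("gb.npy")
# disc white mask centroid and cap
g=im.min(2);m=(g>170).astype(np.uint8);m[:, :280]=0;m[:,425:]=0;m[150:]=0;m[:45]=0
n,l,st,ce=cv2.connectedComponentsWithStats(m);i=1+st[1:,4].argmax();print("disc comp",st[i],ce[i])
for nm,u,v,z in(("disc",353,98,.042),("lockmark",280,100,.03),("endB",300,285,.03),("TL",275,31,.03),("screw",287,280,.03),("screw",377.5,279,.03),("endmark",321.3,279,.03)):print(nm,onz("wrist",u,v,z,c).round(4))
print("cam",-c["R"].T@c["t"])
# dark mask of end mark
for v in range(268,292):print(v,im[v,318:325].sum(1)//3 if 0 else im[v,300].tolist(),im[v,321].tolist())
E
```

```text
[0.47274583 0.05299168 0.2283496 ] 0.13316886195520414
57 24 25
gearbox [0.48766933 0.0918638  0.00763961] res mm 0.8918881940775625 [np.float64(-0.01767374456935339), np.float64(0.2515836146652281), np.float64(0.02276714840129812)]
disc [0.50717218 0.1570147 ] px [364.61704927  98.5848942 ] scene [233.12663571 336.60300311]
crank [0.47634196 0.00377469] px [330.83732024 253.91108763] scene [322.61964211 303.94832963]
park [0.44583863 0.06954358] px [300.58785351 187.06464524] scene [300.93626285 335.94122114]
lock [0.45117381 0.15658688] px [306.63658638  99.36504435] scene [251.52678566 364.06462307]
grip [356 249  16  33 433] [364.1039261  266.03464203]
pin [287 193  21  12 153] [299.1372549  199.11111111]
disc comp [ 296   45  129  103 9996] [363.73779512  94.31652661]
disc [0.4961 0.1573 0.042 ]
lockmark [0.4247 0.1564 0.03  ]
endB [ 0.4431 -0.0397  0.03  ]
TL [0.4191 0.2286 0.03  ]
screw [ 0.4289 -0.034   0.03  ]
screw [ 0.5277 -0.0317  0.03  ]
endmark [ 0.4664 -0.0321  0.03  ]
cam [0.47498909 0.12554225 0.40249825]
268 [155, 150, 144] [149, 145, 136]
269 [155, 149, 142] [147, 145, 136]
270 [152, 151, 143] [144, 141, 133]
271 [154, 151, 142] [147, 144, 134]
272 [155, 152, 144] [149, 147, 136]
273 [153, 148, 142] [145, 142, 131]
274 [152, 147, 140] [148, 145, 139]
275 [154, 151, 142] [145, 143, 132]
276 [153, 151, 142] [147, 144, 135]
277 [151, 149, 141] [147, 145, 136]
278 [152, 150, 142] [149, 147, 139]
279 [156, 153, 145] [151, 147, 141]
280 [152, 151, 142] [151, 149, 139]
281 [154, 151, 144] [150, 146, 139]
282 [149, 147, 140] [151, 148, 142]
283 [151, 150, 141] [149, 146, 138]
284 [142, 141, 132] [154, 148, 142]
285 [138, 136, 129] [150, 148, 138]
286 [144, 142, 136] [148, 145, 137]
287 [152, 152, 145] [150, 148, 140]
288 [150, 147, 139] [150, 148, 138]
289 [148, 146, 137] [149, 145, 138]
290 [148, 146, 138] [150, 147, 139]
291 [152, 147, 139] [152, 149, 139]
```

```bash
python3 - <<'E'
from h import *
import pickle
for i in range(9):
    grab_frame("side");s=manip.state()
    if np.abs(s["joint_vel"]).max()<.004:break
print(i,s["tool_pos"],s["tool_rot"],np.abs(s["joint_vel"]).max(),s["time"])
c=calibration("wrist");im=grab_frame("wrist");cv2.imwrite("pics/w1.png",im);pickle.dump(c,open("w1.pkl","wb"))
E
python3 m.py
python3 - <<'E'
import cv2
cr=cv2.imread("pics/w1.png")[20:300,265:445];cv2.imwrite("pics/crop3.png",cv2.resize(cr,(380,592),interpolation=cv2.INTER_CUBIC))
import numpy as np
a=cv2.imread("pics/w1.png");cv2.imwrite("pics/crop3.png",np.hstack([cv2.resize(a[30:165,265:435],(400,318),interpolation=cv2.INTER_CUBIC),cv2.resize(a[165:300,265:435],(400,318),interpolation=cv2.INTER_CUBIC)]))
E
```

```text
8 [0.4784811  0.0532518  0.23939451] [0.00100328 0.70442321 0.7097789  0.00091941] 0.013936819085023753 3.25
57 24 25
gearbox [0.4868653 0.0917517 0.0077312] res mm 0.4935586668705933 [np.float64(0.04636139290766644), np.float64(0.014574991817166427), np.float64(-0.13691011196692582)]
disc [0.50636218 0.15690438] px [353.13380948  99.46427507] scene [233.4289953  336.87632345]
crank [0.475546   0.00366156] px [320.86871464 250.48937692] scene [322.95414195 304.17672036]
park [0.44503664 0.06942766] px [291.18560506 185.64071036] scene [301.28259252 336.2076967 ]
lock [0.45036385 0.15647144] px [296.928643   100.42656849] scene [251.85876402 364.36810882]
grip [345 246  20  33 479] [354.09812109 262.5302714 ]
pin [278 178  24  25 208] [291.75480769 191.6875    ]
```

View pics/crop3.png

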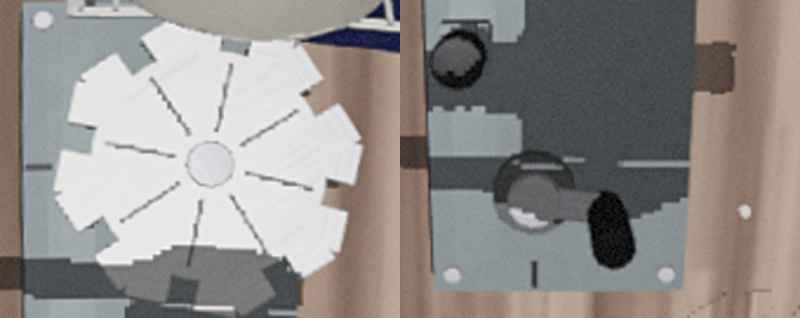

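The disc hub is at crop (210,163). The dark lines near the robot side are at crop (107–175,143–150) and (122–180,184–221), so the next notch is about 32° short. Everything agrees with the fit: gearbox at (0.4869, 0.0918), yaw 0.008.

```bash
python3 - <<'E'
from h import *
import pickle
c=pickle.load(open("w1.pkl","rb"));im=cv2.imread("pics/w1.png").astype(int)
x,y,a=np.load("gb.npy")
F=lambda u,v,z:onz("wrist",u,v,z,c)[:2]
C=lambda p:(265+p[0]*.425-.3,30+p[1]*.425-.3)
d=F(*C((210,163)),.042);print("disc",d)
for p,q in(((175,150),(107,143)),((180,184),(122,221)),((201,200),(190,262))):
    P,Q=F(*C(p),.04),F(*C(q),.04);e=Q-P;print("line ang from -x (pos toward +y)",np.arctan2(e[1],-e[0])+a)
m=((im.max(2)<45)).astype(np.uint8)
sub=m[240:285,338:375];ys,xs=np.nonzero(sub);print([(v+240,xs[ys==v].min()+338,xs[ys==v].max()+338) for v in range(0,45) if (ys==v).any()])
ck=np.array([.475546,.00366])
for u,v,z in((355.3,269,.097),(353.3,255,.052)):
    g=F(u,v,z);e=g-ck;print("grip",g,np.linalg.norm(e)*1e3,"crank ang",np.arctan2(-e[0],-e[1])+a)
# pin head: blob circle
hd=F(291.3,191,.08);print("pin",hd)
sm=((im.max(2)<75)).astype(np.uint8)[170:206,272:312];ys,xs=np.nonzero(sm);print([(v+170,xs[ys==v].min()+272,xs[ys==v].max()+272) for v in range(0,36,2) if (ys==v).any()])
E
```

```text
disc [0.50716172 0.15741935]
line ang from -x (pos toward +y) 0.10618125914048165
line ang from -x (pos toward +y) -0.5777841937081084
line ang from -x (pos toward +y) -1.4024240619241923
[(246, np.int64(350), np.int64(353)), (247, np.int64(350), np.int64(356)), (248, np.int64(350), np.int64(357)), (249, np.int64(349), np.int64(357)), (250, np.int64(347), np.int64(358)), (251, np.int64(347), np.int64(359)), (252, np.int64(346), np.int64(359)), (253, np.int64(346), np.int64(359)), (254, np.int64(345), np.int64(360)), (255, np.int64(345), np.int64(361)), (256, np.int64(345), np.int64(361)), (257, np.int64(345), np.int64(361)), (258, np.int64(345), np.int64(361)), (259, np.int64(345), np.int64(361)), (260, np.int64(346), np.int64(361)), (261, np.int64(346), np.int64(362)), (262, np.int64(346), np.int64(362)), (263, np.int64(346), np.int64(362)), (264, np.int64(346), np.int64(363)), (265, np.int64(346), np.int64(363)), (266, np.int64(347), np.int64(363)), (267, np.int64(347), np.int64(363)), (268, np.int64(347), np.int64(363)), (269, np.int64(347), np.int64(363)), (270, np.int64(347), np
[... 395 characters left out ...]
5.09052383e-01 -4.03533744e-04] 33.75188924481084 crank ang -1.4423781017469384
pin [0.44853606 0.07053928]
[(174, np.int64(283), np.int64(301)), (176, np.int64(297), np.int64(297)), (178, np.int64(287), np.int64(297)), (180, np.int64(283), np.int64(303)), (182, np.int64(282), np.int64(302)), (184, np.int64(275), np.int64(310)), (186, np.int64(275), np.int64(302)), (188, np.int64(275), np.int64(303)), (190, np.int64(275), np.int64(303)), (192, np.int64(275), np.int64(300)), (194, np.int64(276), np.int64(300)), (196, np.int64(276), np.int64(302)), (198, np.int64(276), np.int64(298)), (200, np.int64(276), np.int64(297)), (202, np.int64(276), np.int64(308)), (204, np.int64(276), np.int64(302))]
```

Request:
send_rows --rows '[{"x": -0.115, "y": 0.065, "z": 0, "wx": 0, "wy": 0, "wz": 0, "hand": 1}, {"x": -0.115, "y": 0.065, "z": 0, "wx": 0, "wy": 0, "wz": 0, "hand": 1}, {"x": -0.115, "y": 0.065, "z": 0.1, "wx": 0, "wy": 0, "wz": 0, "hand": 1}, {"x": 0, "y": 0, "z": 0.15, "wx": 0, "wy": 0, "wz": 0, "hand": 1}, {"x": 0, "y": 0, "z": 0.15, "wx": 0, "wy": 0, "wz": 0, "hand": 1}, {"x": 0, "y": 0, "z": 0.15, "wx": 0, "wy": 0, "wz": 0, "hand": 1}, {"x": 0, "y": 0, "z": 0.15, "wx": 0, "wy": 0, "wz": 0, "hand": 1}, {"x": 0, "y": 0, "z": 0.07, "wx": 0, "wy": 0, "wz": 0, "hand": 1}, {"x": 0, "y": 0, "z": 0, "wx": 0, "wy": 0, "wz": 0, "hand": 1}, {"x": 0, "y": 0, "z": 0, "wx": 0, "wy": 0, "wz": 0, "hand": 1}]'

```text
time: 4.13
tool_pos: [0.5074, 0.0017, 0.1224]
tool_rot: [-0.0, 0.704, 0.71, -0.0]
contact_force: [0.7, -0.1, 0.2]
gripper_width: 1.003
grasp_force: 0.0
```

```bash
python3 - <<'E'
from h import *
for i in range(4):grab_frame("side")
s=manip.state();print(s["tool_pos"],s["tool_rot"],np.abs(s["joint_vel"]).max(),s["contact_force"])
c=calibration("wrist");im=grab_frame("wrist");cv2.imwrite("pics/w2.png",im[160:480,160:490])
print(proj("wrist",[.5075,.0015,.097],c)-[160,160],proj("wrist",s["tool_pos"],c)-[160,160])
E
```

```text
[0.50871491 0.00147925 0.12422467] [0.00134141 0.70447483 0.70972702 0.00098545] 0.004669522346660456 [0.58468461 0.80598375 0.55314849]
[162.45856721  98.60434168] [164.78398668 116.88437134]
```

View pics/w2.png

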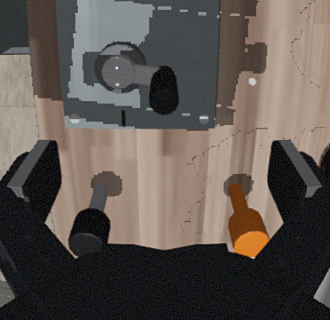

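The grip top is at (163,101), as predicted (162,99), and the fingers straddle it with both decoys well clear. Descending and closing.

Request:
send_rows --rows '[{"x": 0, "y": -0.005, "z": 0.08, "wx": 0, "wy": 0, "wz": 0, "hand": 1}, {"x": 0, "y": 0, "z": 0.1, "wx": 0, "wy": 0, "wz": 0, "hand": 1}, {"x": 0, "y": 0, "z": 0.1, "wx": 0, "wy": 0, "wz": 0, "hand": 1}, {"x": 0, "y": 0, "z": 0.08, "wx": 0, "wy": 0, "wz": 0, "hand": 1}, {"x": 0, "y": 0, "z": 0.04, "wx": 0, "wy": 0, "wz": 0, "hand": 1}, {"x": 0, "y": 0, "z": 0, "wx": 0, "wy": 0, "wz": 0, "hand": 1}, {"x": 0, "y": 0, "z": 0, "wx": 0, "wy": 0, "wz": 0, "hand": -0.2}, {"x": 0, "y": 0, "z": 0, "wx": 0, "wy": 0, "wz": 0, "hand": -0.5}, {"x": 0, "y": 0, "z": 0, "wx": 0, "wy": 0, "wz": 0, "hand": -1}, {"x": 0, "y": 0, "z": 0, "wx": 0, "wy": 0, "wz": 0, "hand": -1}]'

```text
time: 5.22
tool_pos: [0.5074, 0.0015, 0.0632]
tool_rot: [0.001, 0.705, 0.71, 0.001]
contact_force: [0.0, -0.2, -0.1]
gripper_width: 0.452
grasp_force: 0.0
```

Request:
send_rows --rows '[{"x": 0, "y": 0, "z": 0, "wx": 0, "wy": 0, "wz": 0, "hand": -1}, {"x": 0, "y": 0, "z": 0, "wx": 0, "wy": 0, "wz": 0, "hand": -1}, {"x": 0, "y": 0, "z": 0, "wx": 0, "wy": 0, "wz": 0, "hand": -1}, {"x": 0, "y": 0, "z": 0, "wx": 0, "wy": 0, "wz": 0, "hand": -1}, {"x": 0, "y": 0, "z": 0, "wx": 0, "wy": 0, "wz": 0, "hand": -1}, {"x": 0, "y": 0, "z": 0, "wx": 0, "wy": 0, "wz": 0, "hand": -1}, {"x": 0, "y": 0, "z": 0, "wx": 0, "wy": 0, "wz": 0, "hand": -1}, {"x": 0, "y": 0, "z": 0, "wx": 0, "wy": 0, "wz": 0, "hand": -1}, {"x": 0, "y": 0, "z": 0, "wx": 0, "wy": 0, "wz": 0, "hand": -1}, {"x": 0, "y": 0, "z": 0, "wx": 0, "wy": 0, "wz": 0, "hand": -1}]'

```text
time: 6.05
tool_pos: [0.5077, 0.0015, 0.0631]
tool_rot: [0.001, 0.705, 0.71, 0.001]
contact_force: [5.4, 0.2, 4.8]
gripper_width: 0.145
grasp_force: 59.3
```

Gripped, with only 5 N along the arm. I'll wind in 10° steps, starting with the first quarter turn to check the forces.

Request:
send_rows --rows '[{"x": -0.0222, "y": -0.0027, "z": 0, "wx": 0, "wy": 0, "wz": 0, "hand": -1}, {"x": -0.0359, "y": -0.0096, "z": 0, "wx": 0, "wy": 0, "wz": 0, "hand": -1}, {"x": -0.0337, "y": -0.0157, "z": 0, "wx": 0, "wy": 0, "wz": 0, "hand": -1}, {"x": -0.0305, "y": -0.0213, "z": 0, "wx": 0, "wy": 0, "wz": 0, "hand": -1}, {"x": -0.0263, "y": -0.0263, "z": 0, "wx": 0, "wy": 0, "wz": 0, "hand": -1}, {"x": -0.0213, "y": -0.0305, "z": 0, "wx": 0, "wy": 0, "wz": 0, "hand": -1}, {"x": -0.0157, "y": -0.0337, "z": 0, "wx": 0, "wy": 0, "wz": 0, "hand": -1}, {"x": -0.0096, "y": -0.0359, "z": 0, "wx": 0, "wy": 0, "wz": 0, "hand": -1}, {"x": -0.0032, "y": -0.037, "z": 0, "wx": 0, "wy": 0, "wz": 0, "hand": -1}, {"x": 0, "y": 0, "z": 0, "wx": 0, "wy": 0, "wz": 0, "hand": -1}]'

```text
time: 6.88
tool_pos: [0.4745, -0.0274, 0.0628]
tool_rot: [-0.001, 0.705, 0.71, 0.001]
contact_force: [1.8, 4.0, 7.6]
gripper_width: 0.148
grasp_force: 59.7
```

```bash
python3 - <<'E'
from h import *
for i in range(4):
    s=manip.state();print(s["tool_pos"],s["contact_force"],s["ft_torque"]);grab_frame("side")
E
```

```text
[ 0.47450577 -0.02736979  0.06275772] [1.7548675  4.02900807 7.56296443] [ 0.67509052 -0.30603387  0.02570232]
[ 0.47454614 -0.02732879  0.06274454] [2.4647961  2.95050034 7.81443792] [ 0.72398149 -0.29443554 -0.03226201]
[ 0.47453943 -0.02731451  0.06271384] [1.83604541 4.01834013 7.24174418] [ 0.69311609 -0.23737235 -0.00591949]
[ 0.47457247 -0.02733409  0.06271941] [2.78703196 4.52022428 8.77330944] [ 0.72499905 -0.21666071  0.01887901]
```

Radial force is only 4 N, so the fit is good. The readings put the axis at (0.4763, 0.0051) and θ now at about +3° (two turns still to go). Continuing with a small centring correction.

Request:
send_rows --rows '[{"x": 0.0089, "y": -0.0218, "z": 0, "wx": 0, "wy": 0, "wz": 0, "hand": -1}, {"x": 0.0096, "y": -0.0359, "z": 0, "wx": 0, "wy": 0, "wz": 0, "hand": -1}, {"x": 0.0157, "y": -0.0337, "z": 0, "wx": 0, "wy": 0, "wz": 0, "hand": -1}, {"x": 0.0213, "y": -0.0305, "z": 0, "wx": 0, "wy": 0, "wz": 0, "hand": -1}, {"x": 0.0263, "y": -0.0263, "z": 0, "wx": 0, "wy": 0, "wz": 0, "hand": -1}, {"x": 0.0305, "y": -0.0213, "z": 0, "wx": 0, "wy": 0, "wz": 0, "hand": -1}, {"x": 0.0337, "y": -0.0157, "z": 0, "wx": 0, "wy": 0, "wz": 0, "hand": -1}, {"x": 0.0359, "y": -0.0096, "z": 0, "wx": 0, "wy": 0, "wz": 0, "hand": -1}, {"x": 0.037, "y": -0.0032, "z": 0, "wx": 0, "wy": 0, "wz": 0, "hand": -1}, {"x": 0.037, "y": 0.0032, "z": 0, "wx": 0, "wy": 0, "wz": 0, "hand": -1}]'

```text
time: 7.92
tool_pos: [0.4448, 0.0086, 0.0628]
tool_rot: [0.0, 0.704, 0.71, -0.002]
contact_force: [-0.9, -4.6, 8.7]
gripper_width: 0.15
grasp_force: 59.9
```

Request:
send_rows --rows '[{"x": 0.0359, "y": 0.0096, "z": 0, "wx": 0, "wy": 0, "wz": 0, "hand": -1}, {"x": 0.0337, "y": 0.0157, "z": 0, "wx": 0, "wy": 0, "wz": 0, "hand": -1}, {"x": 0.0305, "y": 0.0213, "z": 0, "wx": 0, "wy": 0, "wz": 0, "hand": -1}, {"x": 0.0263, "y": 0.0263, "z": 0, "wx": 0, "wy": 0, "wz": 0, "hand": -1}, {"x": 0.0213, "y": 0.0305, "z": 0, "wx": 0, "wy": 0, "wz": 0, "hand": -1}, {"x": 0.0157, "y": 0.0337, "z": 0, "wx": 0, "wy": 0, "wz": 0, "hand": -1}, {"x": 0.0096, "y": 0.0359, "z": 0, "wx": 0, "wy": 0, "wz": 0, "hand": -1}, {"x": 0.0032, "y": 0.037, "z": 0, "wx": 0, "wy": 0, "wz": 0, "hand": -1}, {"x": -0.0032, "y": 0.037, "z": 0, "wx": 0, "wy": 0, "wz": 0, "hand": -1}, {"x": -0.0096, "y": 0.0359, "z": 0, "wx": 0, "wy": 0, "wz": 0, "hand": -1}]'

```text
time: 8.75
tool_pos: [0.4863, 0.0359, 0.0628]
tool_rot: [-0.003, 0.704, 0.71, -0.001]
contact_force: [-2.8, 4.7, 11.9]
gripper_width: 0.149
grasp_force: 60.6
```

Request:
send_rows --rows '[{"x": -0.0157, "y": 0.0337, "z": -0.003, "wx": 0, "wy": 0, "wz": 0, "hand": -1}, {"x": -0.0213, "y": 0.0305, "z": -0.003, "wx": 0, "wy": 0, "wz": 0, "hand": -1}, {"x": -0.0263, "y": 0.0263, "z": 0, "wx": 0, "wy": 0, "wz": 0, "hand": -1}, {"x": -0.0305, "y": 0.0213, "z": 0, "wx": 0, "wy": 0, "wz": 0, "hand": -1}, {"x": -0.0337, "y": 0.0157, "z": 0, "wx": 0, "wy": 0, "wz": 0, "hand": -1}, {"x": -0.0359, "y": 0.0096, "z": 0, "wx": 0, "wy": 0, "wz": 0, "hand": -1}, {"x": -0.037, "y": 0.0032, "z": 0, "wx": 0, "wy": 0, "wz": 0, "hand": -1}, {"x": -0.037, "y": -0.0032, "z": 0, "wx": 0, "wy": 0, "wz": 0, "hand": -1}, {"x": -0.0359, "y": -0.0096, "z": 0, "wx": 0, "wy": 0, "wz": 0, "hand": -1}, {"x": -0.0337, "y": -0.0157, "z": 0, "wx": 0, "wy": 0, "wz": 0, "hand": -1}]'

```text
time: 9.58
tool_pos: [0.5045, -0.0107, 0.063]
tool_rot: [-0.001, 0.704, 0.71, 0.0]
contact_force: [2.2, 3.8, 5.4]
gripper_width: 0.152
grasp_force: 59.2
```

Request:
send_rows --rows '[{"x": -0.0305, "y": -0.0213, "z": 0, "wx": 0, "wy": 0, "wz": 0, "hand": -1}, {"x": -0.0263, "y": -0.0263, "z": 0, "wx": 0, "wy": 0, "wz": 0, "hand": -1}, {"x": -0.0213, "y": -0.0305, "z": 0, "wx": 0, "wy": 0, "wz": 0, "hand": -1}, {"x": -0.0157, "y": -0.0337, "z": 0, "wx": 0, "wy": 0, "wz": 0, "hand": -1}, {"x": -0.0096, "y": -0.0359, "z": 0, "wx": 0, "wy": 0, "wz": 0, "hand": -1}, {"x": -0.0032, "y": -0.037, "z": 0, "wx": 0, "wy": 0, "wz": 0, "hand": -1}, {"x": 0.0032, "y": -0.037, "z": 0, "wx": 0, "wy": 0, "wz": 0, "hand": -1}, {"x": 0.0096, "y": -0.0359, "z": 0, "wx": 0, "wy": 0, "wz": 0, "hand": -1}, {"x": 0.0157, "y": -0.0337, "z": 0, "wx": 0, "wy": 0, "wz": 0, "hand": -1}, {"x": 0.0213, "y": -0.0305, "z": 0, "wx": 0, "wy": 0, "wz": 0, "hand": -1}]'

```text
time: 10.42
tool_pos: [0.4569, -0.0207, 0.0631]
tool_rot: [0.001, 0.705, 0.71, 0.001]
contact_force: [7.1, 1.4, 0.5]
gripper_width: 0.149
grasp_force: 58.6
```

Request:
send_rows --rows '[{"x": 0.0263, "y": -0.0263, "z": 0, "wx": 0, "wy": 0, "wz": 0, "hand": -1}, {"x": 0.0305, "y": -0.0213, "z": 0, "wx": 0, "wy": 0, "wz": 0, "hand": -1}, {"x": 0.0337, "y": -0.0157, "z": 0, "wx": 0, "wy": 0, "wz": 0, "hand": -1}, {"x": 0.0359, "y": -0.0096, "z": 0, "wx": 0, "wy": 0, "wz": 0, "hand": -1}, {"x": 0.037, "y": -0.0032, "z": 0, "wx": 0, "wy": 0, "wz": 0, "hand": -1}, {"x": 0.037, "y": 0.0032, "z": 0, "wx": 0, "wy": 0, "wz": 0, "hand": -1}, {"x": 0.0359, "y": 0.0096, "z": 0, "wx": 0, "wy": 0, "wz": 0, "hand": -1}, {"x": 0.0337, "y": 0.0157, "z": 0, "wx": 0, "wy": 0, "wz": 0, "hand": -1}, {"x": 0.0305, "y": 0.0213, "z": 0, "wx": 0, "wy": 0, "wz": 0, "hand": -1}, {"x": 0.0263, "y": 0.0263, "z": 0, "wx": 0, "wy": 0, "wz": 0, "hand": -1}]'

```text
time: 11.25
tool_pos: [0.4544, 0.0287, 0.0629]
tool_rot: [-0.001, 0.704, 0.71, -0.002]
contact_force: [-4.3, -2.1, 9.4]
gripper_width: 0.145
grasp_force: 60.1
```

Request:
send_rows --rows '[{"x": 0.0213, "y": 0.0305, "z": 0, "wx": 0, "wy": 0, "wz": 0, "hand": -1}, {"x": 0.0157, "y": 0.0337, "z": 0, "wx": 0, "wy": 0, "wz": 0, "hand": -1}, {"x": 0.0096, "y": 0.0359, "z": 0, "wx": 0, "wy": 0, "wz": 0, "hand": -1}, {"x": 0.0032, "y": 0.037, "z": 0, "wx": 0, "wy": 0, "wz": 0, "hand": -1}, {"x": -0.0032, "y": 0.037, "z": 0, "wx": 0, "wy": 0, "wz": 0, "hand": -1}, {"x": -0.0096, "y": 0.0359, "z": 0, "wx": 0, "wy": 0, "wz": 0, "hand": -1}, {"x": -0.0157, "y": 0.0337, "z": 0, "wx": 0, "wy": 0, "wz": 0, "hand": -1}, {"x": -0.0213, "y": 0.0305, "z": 0, "wx": 0, "wy": 0, "wz": 0, "hand": -1}, {"x": -0.0263, "y": 0.0263, "z": 0, "wx": 0, "wy": 0, "wz": 0, "hand": -1}, {"x": -0.0305, "y": 0.0213, "z": 0, "wx": 0, "wy": 0, "wz": 0, "hand": -1}]'

```text
time: 12.08
tool_pos: [0.5038, 0.0225, 0.063]
tool_rot: [-0.002, 0.704, 0.71, 0.0]
contact_force: [-0.4, 5.6, 6.2]
gripper_width: 0.151
grasp_force: 59.7
```

Request:
send_rows --rows '[{"x": -0.0337, "y": 0.0157, "z": 0, "wx": 0, "wy": 0, "wz": 0, "hand": -1}, {"x": -0.0359, "y": 0.0096, "z": 0, "wx": 0, "wy": 0, "wz": 0, "hand": -1}, {"x": -0.037, "y": 0.0032, "z": 0, "wx": 0, "wy": 0, "wz": 0, "hand": -1}, {"x": -0.037, "y": -0.0032, "z": 0, "wx": 0, "wy": 0, "wz": 0, "hand": -1}, {"x": -0.0359, "y": -0.0096, "z": 0, "wx": 0, "wy": 0, "wz": 0, "hand": -1}, {"x": -0.0337, "y": -0.0157, "z": 0, "wx": 0, "wy": 0, "wz": 0, "hand": -1}, {"x": -0.0305, "y": -0.0213, "z": 0, "wx": 0, "wy": 0, "wz": 0, "hand": -1}, {"x": -0.0263, "y": -0.0263, "z": 0, "wx": 0, "wy": 0, "wz": 0, "hand": -1}, {"x": -0.0213, "y": -0.0305, "z": 0, "wx": 0, "wy": 0, "wz": 0, "hand": -1}, {"x": -0.0157, "y": -0.0337, "z": 0, "wx": 0, "wy": 0, "wz": 0, "hand": -1}]'

```text
time: 12.92
tool_pos: [0.4876, -0.0255, 0.0629]
tool_rot: [-0.0, 0.705, 0.71, 0.0]
contact_force: [2.3, 5.5, 3.5]
gripper_width: 0.146
grasp_force: 59.1
```

Request:
send_rows --rows '[{"x": -0.0096, "y": -0.0359, "z": 0, "wx": 0, "wy": 0, "wz": 0, "hand": -1}, {"x": -0.003, "y": -0.022, "z": 0, "wx": 0, "wy": 0, "wz": 0, "hand": -1}, {"x": -0.001, "y": -0.013, "z": 0, "wx": 0, "wy": 0, "wz": 0, "hand": -1}, {"x": 0, "y": 0, "z": 0, "wx": 0, "wy": 0, "wz": 0, "hand": -1}, {"x": 0, "y": 0, "z": 0, "wx": 0, "wy": 0, "wz": 0, "hand": -1}, {"x": 0, "y": 0, "z": 0, "wx": 0, "wy": 0, "wz": 0, "hand": -1}, {"x": 0, "y": 0, "z": 0, "wx": 0, "wy": 0, "wz": 0, "hand": -1}, {"x": 0, "y": 0, "z": 0, "wx": 0, "wy": 0, "wz": 0, "hand": -1}, {"x": 0, "y": 0, "z": 0, "wx": 0, "wy": 0, "wz": 0, "hand": -1}, {"x": 0, "y": 0, "z": 0, "wx": 0, "wy": 0, "wz": 0, "hand": -1}]'

```text
time: 13.75
tool_pos: [0.4769, -0.0274, 0.0629]
tool_rot: [-0.0, 0.705, 0.71, 0.0]
contact_force: [2.4, 4.9, 3.2]
gripper_width: 0.144
grasp_force: 59.2
```

```bash
python3 - <<'E'
from h import *
from scipy.optimize import least_squares
s=manip.state();print(s["tool_pos"],s["contact_force"])
P=np.array([(.5077,.0015),(.4745,-.0273),(.4448,.0086),(.4863,.0359),(.5045,-.0107),(.4569,-.0207),(.4544,.0287),(.5038,.0225),(.4876,-.0255),s["tool_pos"][:2]])
f=lambda p:np.hypot(*(P-p[:2]).T)-p[2]
r=least_squares(f,[.476,.005,.032]);print(r.x,(r.fun*1e3).round(2))
r=least_squares(lambda p:f([*p,.032]),[.476,.005]);print(r.x)
e=s["tool_pos"][:2]-r.x;print("theta deg",np.degrees(np.arctan2(-e[0],-e[1])+.0077))
E
```

```text
[ 0.47693048 -0.02744021  0.06288032] [2.39988009 4.92868466 3.22786656]
[0.47638889 0.00497799 0.03223039] [-0.73  0.1  -0.43  0.24 -0.04  0.01  0.12  0.3   0.24  0.19]
[0.47643785 0.00489657]
theta deg -0.4316268192532056
```

The crank is at 0 (θ≈-0.4°) and the axis is fitted at (0.4764, 0.0049). Letting go and lifting to look at the turntable and pin.

Request:
send_rows --rows '[{"x": 0, "y": 0, "z": 0, "wx": 0, "wy": 0, "wz": 0, "hand": 0}, {"x": 0, "y": 0, "z": 0, "wx": 0, "wy": 0, "wz": 0, "hand": 1}, {"x": 0, "y": 0, "z": 0, "wx": 0, "wy": 0, "wz": 0, "hand": 1}, {"x": 0, "y": 0, "z": 0, "wx": 0, "wy": 0, "wz": 0, "hand": 1}, {"x": 0, "y": 0, "z": -0.1, "wx": 0, "wy": 0, "wz": 0, "hand": 1}, {"x": 0, "y": 0, "z": -0.2, "wx": 0, "wy": 0, "wz": 0, "hand": 1}, {"x": 0, "y": 0, "z": -0.2, "wx": 0, "wy": 0, "wz": 0, "hand": 1}, {"x": 0.09, "y": -0.07, "z": -0.15, "wx": 0, "wy": 0, "wz": 0, "hand": 1}, {"x": 0.09, "y": -0.07, "z": 0, "wx": 0, "wy": 0, "wz": 0, "hand": 1}, {"x": 0, "y": 0, "z": 0, "wx": 0, "wy": 0, "wz": 0, "hand": 1}]'

```text
time: 14.58
tool_pos: [0.4561, 0.0001, 0.1622]
tool_rot: [0.001, 0.704, 0.71, 0.001]
contact_force: [-0.6, -0.5, -0.6]
gripper_width: 1.001
grasp_force: 0.0
```

```bash
python3 - <<'E'
from h import *
import pickle
for i in range(12):
    grab_frame("side");s=manip.state()
    if np.abs(s["joint_vel"]).max()<.004:break
print(i,s["tool_pos"],s["time"])
c=calibration("wrist");im=grab_frame("wrist");cv2.imwrite("pics/w3.png",im);pickle.dump(c,open("w3.pkl","wb"))
for n,X in(("crank",(.4764,.0049,.05)),("park",(.4459,.0707,.04)),("lock",(.4512,.1577,.03)),("lockedge",(.4512,.1577,.04)),("disc",(.5073,.1581,.042)),("pin",(.4475,.0707,.08))):print(n,proj("wrist",X,c))
sc=grab_frame("scene");cv2.imwrite("pics/s3.png",sc)
a=im[5:280,200:420]
cv2.imwrite("pics/c4.png",cv2.resize(a,None,fx=2.1,fy=2.1,interpolation=cv2.INTER_CUBIC))
E
```

```text
11 [ 0.45636504 -0.00094291  0.16039845] 15.1833
crank [350.20636851 215.90671227]
park [311.90814399 131.21118009]
lock [319.53400394  27.65882635]
lockedge [319.37003353  24.36682499]
disc [391.01967485  25.77208583]
pin [312.30209448 131.41494317]
```

View pics/c4.png

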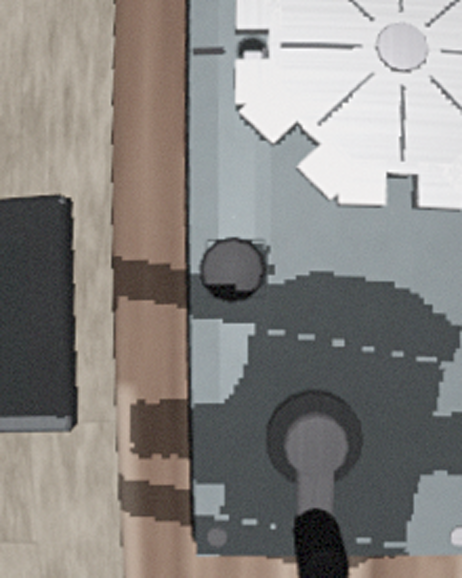

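The lock hole shows in the notch at crop (254,47), level with the deck mark. The pin head is at crop (233,269), and the crank arm points to the end mark. Now the numbers.

```bash
python3 - <<'E'
from h import *
import pickle
c=pickle.load(open("w3.pkl","rb"));im=cv2.imread("pics/w3.png").astype(int);g=im.max(2)
print(g[16:36,308:336:1])
F=lambda u,v,z:onz("wrist",u-.3,v-.3,z,c)[:2].round(4)
print("hole",F(321,27.4,.03),"disc",F(391.4,27.4,.042),"pin",F(311,133.1,.079),"hubcap",F(200+317/2.1,5+441/2.1,.052))
print("line",F(200+283/2.1,5+45/2.1,.04),F(200+358/2.1,5+45/2.1,.04),"deckmark",F(200+194/2.1,5+50/2.1,.03),F(200+222/2.1,5+49/2.1,.03))
m=((g<95)).astype(np.uint8)[112:152,290:335]
n,l,st,ce=cv2.connectedComponentsWithStats(m)
i=1+st[1:,4].argmax();k,_=cv2.findContours((l==i).astype(np.uint8),0,2);print(st[i],ce[i]+[290,112],cv2.minEnclosingCircle(k[0]))
E
```

```text
[[164 166 166 166 197 236 236 236 234 233 234 235 236 235 233 230 232 235
  236 232 234 235 233 232 231 234 234 232]
 [169 167 164 157 185 239 239 238 239 237 239 240 238 240 238 235 236 238
  238 236 237 234 233 234 233 232 230 228]
 [166 164 164 157 163 218 219 218 214 214 212 213 213 214 212 208 209 213
  209 205 227 235 232 234 232 234 231 231]
 [166 166 166 150  93 104 106 110 105 100 107 106 109 104 102  99 100 103
   97 117 209 234 233 233 231 230 232 231]
 [166 169 167 151  85  75  83  84  87  82  79  86  86  80  80  83  79  81
   77 105 208 237 233 234 232 232 232 233]
 [164 166 169 157 122 120 123 127 130 124 119 109 111 114 120 128 131 131
  130 149 217 234 233 232 232 231 232 231]
 [171 169 169 170 171 170 175 173 156 147 136 134 129 135 139 150 166 175
  168 184 221 234 232 231 232 232 232 231]
 [168 170 170 169 174 172 168 140 109 114  92  87  75  84 104 123 140 153
  168 196 225 233 233 233 233 234 235 235]
 [168 169 169 171 168 161 136 107  74  60  51  56  60  49  60  78 107 128
  156 197 226 236 233 233 234 233 231 233]
 [172 170 168 172 166 132  83  74  57  55  51  
[... 802 characters left out ...]
126 197 227 228 230 226 225 228 228 195 157
  152 158 214 237 236 233 234 236 234 233]
 [171 173 171 179 203 214 209 209 224 235 232 233 233 234 234 232 224 221
  222 224 231 237 237 235 233 235 234 234]
 [176 169 171 183 221 240 240 240 235 237 235 237 238 237 235 235 235 237
  239 237 237 237 237 234 233 236 234 233]
 [170 171 168 186 221 239 237 239 237 235 237 236 237 237 234 235 235 237
  235 235 236 236 237 233 234 235 234 236]]
hole [0.4521 0.1582] disc [0.5074 0.157 ] pin [0.4464 0.0697] hubcap [0.4766 0.0063]
line [0.463  0.1563] [0.491  0.1573] deckmark [0.429  0.1572] [0.4398 0.1574]
[  0   6  45  34 756] [311.92460317 140.42328042] ((22.0, 28.965517044067383), 24.180479049682617)
```

Notch and hole agree with the kinematic estimate, with the hole at (0.4512, 0.1577). The pin head is at about (0.4464, 0.0697). Moving onto the pin.

Request:
send_rows --rows '[{"x": 0.158, "y": -0.021, "z": 0, "wx": 0, "wy": 0, "wz": 0, "hand": 1}, {"x": 0.158, "y": -0.021, "z": 0, "wx": 0, "wy": 0, "wz": 0, "hand": 1}, {"x": 0.157, "y": -0.021, "z": 0.1, "wx": 0, "wy": 0, "wz": 0, "hand": 1}, {"x": 0, "y": 0, "z": 0.15, "wx": 0, "wy": 0, "wz": 0, "hand": 1}, {"x": 0, "y": 0, "z": 0.15, "wx": 0, "wy": 0, "wz": 0, "hand": 1}, {"x": 0, "y": 0, "z": 0.14, "wx": 0, "wy": 0, "wz": 0, "hand": 1}, {"x": 0, "y": 0, "z": 0.12, "wx": 0, "wy": 0, "wz": 0, "hand": 1}, {"x": 0, "y": 0, "z": 0.07, "wx": 0, "wy": 0, "wz": 0, "hand": 1}, {"x": 0, "y": 0, "z": 0.015, "wx": 0, "wy": 0, "wz": 0, "hand": 1}, {"x": 0, "y": 0, "z": 0, "wx": 0, "wy": 0, "wz": 0, "hand": 1}]'

```text
time: 16.12
tool_pos: [0.446, 0.07, 0.0484]
tool_rot: [-0.0, 0.705, 0.71, -0.0]
contact_force: [-0.2, 0.1, -0.4]
gripper_width: 1.0
grasp_force: 0.0
```

Request:
send_rows --rows '[{"x": 0, "y": 0, "z": 0, "wx": 0, "wy": 0, "wz": 0, "hand": 0.5}, {"x": 0, "y": 0, "z": 0, "wx": 0, "wy": 0, "wz": 0, "hand": 0}, {"x": 0, "y": 0, "z": 0, "wx": 0, "wy": 0, "wz": 0, "hand": -0.3}, {"x": 0, "y": 0, "z": 0, "wx": 0, "wy": 0, "wz": 0, "hand": -0.6}, {"x": 0, "y": 0, "z": 0, "wx": 0, "wy": 0, "wz": 0, "hand": -1}, {"x": 0, "y": 0, "z": 0, "wx": 0, "wy": 0, "wz": 0, "hand": -1}, {"x": 0, "y": 0, "z": 0, "wx": 0, "wy": 0, "wz": 0, "hand": -1}, {"x": 0, "y": 0, "z": 0, "wx": 0, "wy": 0, "wz": 0, "hand": -1}, {"x": 0, "y": 0, "z": 0, "wx": 0, "wy": 0, "wz": 0, "hand": -1}, {"x": 0, "y": 0, "z": 0, "wx": 0, "wy": 0, "wz": 0, "hand": -1}]'

```text
time: 16.95
tool_pos: [0.4464, 0.0701, 0.0488]
tool_rot: [-0.0, 0.705, 0.71, -0.0]
contact_force: [0.3, 0.5, -0.0]
gripper_width: 0.001
grasp_force: 0.0
```

The gripper shut on nothing. Looking.

```bash
python3 - <<'E'
from h import *
sc=grab_frame("scene");w=grab_frame("wrist");c=calibration("wrist");s=manip.state();print(s["gripper_width"],s["grasp_force"],s["tool_pos"],s["time"])
print(proj("scene",s["tool_pos"]),proj("wrist",s["tool_pos"],c))
cv2.imwrite("pics/c5.png",np.hstack([cv2.resize(sc[215:395,190:370],(400,400),interpolation=cv2.INTER_CUBIC),cv2.resize(w[90:410,160:480],(400,400))]))
E
```

```text
0.00028296661609717377 0.0 [0.44638071 0.07011179 0.04881933] 17.05
[300.30061154 331.93834051] [324.84909612 276.89203855]
```

View pics/c5.png

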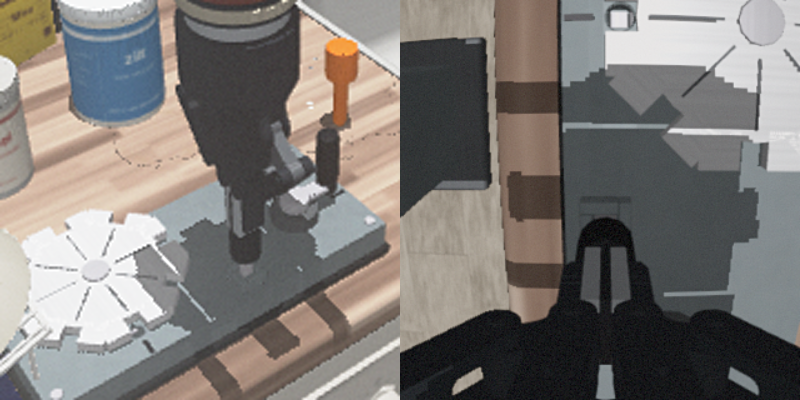

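The wrist view shows the closed fingertips at (606,234) with a dark round shape in front. The scene view shows a dark head at (245,248). I can't tell from this whether the fingers shut above, beside or behind the head, so I'll check with projections and dark masks.

```bash
python3 - <<'E'
from h import *
w=grab_frame("wrist").astype(int);c=calibration("wrist");sc=grab_frame("scene").astype(int);s0=cv2.imread("pics/scene0.png").astype(int);w0=cv2.imread("pics/wrist0.png").astype(int)
print("cam",-c["R"].T@c["t"])
for X in((.4464,.0697,.079),(.4574,.0697,.079),(.4464,.0807,.079),(.4464,.0807,.055),(.4459,.0817,.04)):print("W",X,proj("wrist",X,c).round(1))
for X in((.4464,.0697,.079),(.4464,.0697,.055),(.4459,.0707,.04),(.4464,.0701,.0488)):print("S",X,proj("scene",X).round(1))
print("wrist now");g=w.max(2)
for v in range(250,330,4):print(v,g[v,284:366:3])
print("scene now / start")
for v in range(306,350,2):print(v,sc.max(2)[v,286:316:2],s0.max(2)[v,286:316:2])
E
```

```text
cam [0.44563632 0.14276787 0.22291219]
W (0.4464, 0.0697, 0.079) [325.  304.6]
W (0.4574, 0.0697, 0.079) [350.4 304.6]
W (0.4464, 0.0807, 0.079) [325.2 281.3]
W (0.4464, 0.0807, 0.055) [325.1 261.5]
W (0.4459, 0.0817, 0.04) [324.  249.7]
S (0.4464, 0.0697, 0.079) [300.  317.8]
S (0.4464, 0.0697, 0.055) [300.4 329. ]
S (0.4459, 0.0707, 0.04) [300.3 336.2]
S (0.4464, 0.0701, 0.0488) [300.3 331.9]
wrist now
250 [73 76 22 80 79 78 80 66 66 65 68 66 65 64 66 61 69 59 64 61 68 81 86 80
 85 82 77 82]
254 [69 74 21 83 76 82 79 77 81 85 82 81 82 77 80 83 81 67 87 76 78 74 82 77
 79 82 81 81]
258 [77 78 24 78 78 81 79 79 80 81 84 82 81 80 81 80 79 69 80 78 75 82 78 79
 79 82 82 82]
262 [79 76 20 78 80 86 78 70 72 67 57 69 75 78 62 75 72 60 83 77 76 77 77 80
 81 85 75 73]
266 [139 151  12  83  81  82  79  79  77  83  13   8  24  23  15   4  25  38
  80  78  75  75  80  80  77  79  80  81]
270 [137 148  16  79  79  77  84  78  56  17  10  16  14  28  18  13  12  14
   4  80  75  78  82  79  83  79  81  79]
274 [136 146  26  86  78  78  79  45  20  21  28  20  20  35   8  29  24  29
  23  20  53 
[... 3554 characters left out ...]
159 154 155  87  90  97  91 114  92  85 162  96 121 154 154]
340 [102 101 102  89 102 104 100  97  96 105 101 103  96  93  95] [159 155 158  85  85 131  97 110 105 116  86  90 129 153 152]
342 [ 99 101 102 101  99 101 105 108 101 104 100  85  93 100  95] [158 154 156 161  94  85 146 137  87  87  90  98 156 154 149]
344 [100 100 104  99 100  97  98  97 103 101  97  98  98 100  98] [156 154 158 158 160  92  86  91  86 107 161 161 157 117  89]
346 [103 100 101  98 102 101  99  99 101  98  95  98 100  99  99] [157 157 156 156 156 162  93  96 159 158 153 115  85  88  95]
348 [102  99 101  99 103 100  98  98  97  97  98  98  98  97 101] [159 158 154 158 157 159 157 159 159 149  82  86  88  91  92]
```

```bash
python3 - <<'E'
from h import *
s=manip.state();c=calibration("wrist");q=s["tool_rot"]
from scipy.spatial.transform import Rotation as Ro
R=Ro.from_quat([q[1],q[2],q[3],q[0]]).as_matrix();p=s["tool_pos"]
for t in((0,42.5,-13),(11,42.5,-13),(11,42.5,-40),(11,42.5,-45),(11,0,0),(11,0,-10),(11,0,-30),(-11,0,0)):print(t,proj("wrist",p+R@(np.array(t)/1e3),c).round(1))
w=cv2.imread("pics/wrist0.png").max(2).astype(int)
for v in range(292,350,4):print(v,w[v,415:500:5])
w=cv2.imread("pics/w3.png").max(2).astype(int)
for v in range(292,350,4):print(v,w[v,415:500:5])
E
```

```text
(0, 42.5, -13) [412.8 286.4]
(11, 42.5, -13) [414.7 265.2]
(11, 42.5, -40) [429.4 288.7]
(11, 42.5, -45) [432.6 293.9]
(11, 0, 0) [324.8 256.5]
(11, 0, -10) [324.8 263.5]
(11, 0, -30) [324.9 280.2]
(-11, 0, 0) [324.8 296.4]
292 [212 213 213 213 212 211 161 166 167 166 166 169 169 169 169 103 109]
296 [212 213 212 214 209 211 165 165 165 163 165 170 166 169 170 103 110]
300 [211 211 213 214 128 101  89 108 163 166 165 168 168 171 182 102 103]
304 [211 213 213 219  35  40  94  93 168 164 164 167 167 171 170 104 106]
308 [212 214 212 184  28  26  96  93  97 166 167 167 167 169 173 101 107]
312 [209 212 212 164  11  31  29  92  92  43 142 168 170 167 169  99 107]
316 [213 210 212  49  26  34  36  98  95  95  26  89 165 169 168 105 103]
320 [214 211 211  17  18  22  11  37  94  91  45  29 169 169 172  98 105]
324 [212 212 212   8  17  29  27  35  95  94  88  43  37 164 170  98 102]
328 [210 212 213  16  27  30  29  20  43  90  90  61  23 161 169 101  95]
332 [211 212 214  24  24  22  11  25  28  99  92  96  23  28  92  96  92]
336 [211 210 215  14  16  32  26  21  20  49  90  95  74  28  
[... 643 characters left out ...]
6  37 162 179 177 189 184 190 193]
316 [178 182 188  59  32  27  25  93  89  89  15  81 180 189 186 190 197]
320 [180 180 186  20  19  23  35  40  88  92  46  32 183 192 187 193 193]
324 [190 187 187  20  16  19  30  29  87  88  89  28  29 194 178 190 190]
328 [192 185 190  20  25  26  23   3  37  89  87  64  29 143 173 188 182]
332 [188 186 192  20  25  31  32  22  30  91  83  90  26  19 186 193 184]
336 [189 190 192  15  22  18  24  19  28  35  88  83  73  32 115 194 177]
340 [186 190 191  26  20  24  21  27  22  22  91  87  92  23  22 198 179]
344 [187 189 188  25  19  20  24  30   9  24  43  85  85  75  23  37 185]
348 [185 193 187  12  29  24  21  24  19  28  29 107 113  29  22  24  23]
```

The numbers show the head hasn't moved: its rim circle is still a radius of 22.5 px at the same place. The visible fingertips end about 30 mm above the reported TCP, so they shut just over the head. I'll measure that offset from the picture, then open again.

```bash
python3 - <<'E'
from h import *
c=calibration("wrist");
def ony(n,u,v,y,c=None):
    o,d=ray(n,u,v,c);return (o+d*(y-o[1])/d[1]).round(4)
for y in(.0701,.0755,.081):print(y,ony("wrist",325,288,y,c),ony("scene",298,320.5,y),ony("scene",297,321.,y))
w=cv2.imread("pics/w3.png");s3=cv2.imread("pics/s3.png").max(2).astype(int)
# open gripper in s3, TCP (.4564,-.0009,.1604): expected tip pixels if tips are k behind TCP
for k in(13,30,45,50):
    for sx in(-.0425,.0425,-.057,.057):print(k,sx,proj("scene",(.4564+sx,-.0009,.1604+k/1e3)).round(0),end=" ")
    print()
for v in range(180,300,4):print(v,s3[v,270:410:5])
E
```

```text
0.0701 [0.4464 0.0701 0.0625] [0.4518 0.0701 0.0694] [0.4548 0.0701 0.066 ]
0.0755 [0.4464 0.0755 0.0744] [0.4433 0.0755 0.0792] [0.4462 0.0755 0.0758]
0.081 [0.4463 0.081  0.0865] [0.4347 0.081  0.0891] [0.4375 0.081  0.0859]
13 -0.0425 [351. 263.] 13 0.0425 [317. 237.] 13 -0.057 [357. 267.] 13 0.057 [311. 233.] 
30 -0.0425 [351. 253.] 30 0.0425 [316. 227.] 30 -0.057 [358. 258.] 30 0.057 [311. 224.] 
45 -0.0425 [352. 244.] 45 0.0425 [316. 219.] 45 -0.057 [359. 249.] 45 0.057 [311. 215.] 
50 -0.0425 [352. 241.] 50 0.0425 [316. 216.] 50 -0.057 [359. 246.] 50 0.057 [311. 213.] 
180 [159  79  76 137 116 128  56  54  55  53  54  50  58  56  55  56  72 119
 129 177 107 227 204 185 175 164 148 147]
184 [149  76  75 143 118  94  57  59  55  55  57  52  54  56  51  51  59  69
  72 128  88  95 170 159 149 146 147 150]
188 [153  75  78  60  57  50  52  53  55  52  55  53  59  54  51  58  57  61
  61  72  86  76 147 157 142 148 149 149]
192 [ 94  59  58  55  59  55  54  58  51  51  59  58  53  59  62  59  58  55
  55  71  85  94 139  96 146 147 149 149]
196 [ 59  64  60  61  51  53  59  57  52 
[... 2352 characters left out ...]
201 200 213 204 213 218 216 214 166 161 183  65  64 208 211 173
 190 187 186 190  65  72  66  66 219 221]
280 [205 199 202 202 213 221 213 206 167 159 156 181 218  70  62 188 180 188
 186 186 185 199  61  72  69  94 205 190]
284 [206 204 209 220 215 211 185 162 159 162 220 165 218  69  65 190 192 182
 175 196 190 211 224  71  65 200 185 198]
288 [204 219 218 213 196 163 159 169 162 164 162 162 157  65  65 188 182 184
 203 200 220 214 223 120 137 189 195 190]
292 [219 207 207 168 166 157  89  92 103 159 167  86  91  65  61 170 199 185
 215 217 218 223 193 121 179 193 198 197]
296 [210 177 168 169 161 162  91  91  91  89  91  90  93  65  63 150 185 217
 214 222 189 195 196 123 198 194 197 194]
```

Request:
send_rows --rows '[{"x": 0, "y": 0, "z": 0, "wx": 0, "wy": 0, "wz": 0, "hand": 0}, {"x": 0, "y": 0, "z": 0, "wx": 0, "wy": 0, "wz": 0, "hand": 1}, {"x": 0, "y": 0, "z": 0, "wx": 0, "wy": 0, "wz": 0, "hand": 1}, {"x": 0, "y": 0, "z": 0, "wx": 0, "wy": 0, "wz": 0, "hand": 1}, {"x": 0, "y": 0, "z": 0, "wx": 0, "wy": 0, "wz": 0, "hand": 1}, {"x": 0, "y": 0, "z": 0, "wx": 0, "wy": 0, "wz": 0, "hand": 1}, {"x": 0, "y": 0, "z": 0, "wx": 0, "wy": 0, "wz": 0, "hand": 1}, {"x": 0, "y": 0, "z": 0, "wx": 0, "wy": 0, "wz": 0, "hand": 1}, {"x": 0, "y": 0, "z": 0, "wx": 0, "wy": 0, "wz": 0, "hand": 1}, {"x": 0, "y": 0, "z": 0, "wx": 0, "wy": 0, "wz": 0, "hand": 1}]'

```text
time: 17.98
tool_pos: [0.4464, 0.0701, 0.0488]
tool_rot: [-0.0, 0.705, 0.71, -0.0]
contact_force: [0.7, -0.5, 0.2]
gripper_width: 1.001
grasp_force: 0.0
```

```bash
python3 - <<'E'
from h import *
import pickle
c=pickle.load(open("w1.pkl","rb"))
for z in(.05,.08,.1,.12,.15):
    print(z,[onz("wrist",u,v,z,c)[:2].round(3) for u,v in((379.7,46),(345,40))],[onz("scene",u,v,z)[:2].round(3) for u,v in((205,350),(200,330))])
E
```

```text
0.05 [array([0.531, 0.211]), array([0.498, 0.216])] [array([0.501, 0.206]), array([0.544, 0.195])]
0.08 [array([0.527, 0.204]), array([0.496, 0.209])] [array([0.473, 0.214]), array([0.513, 0.204])]
0.1 [array([0.524, 0.199]), array([0.495, 0.204])] [array([0.454, 0.22 ]), array([0.493, 0.209])]
0.12 [array([0.521, 0.195]), array([0.494, 0.199])] [array([0.436, 0.225]), array([0.473, 0.215])]
0.15 [array([0.516, 0.188]), array([0.492, 0.191])] [array([0.408, 0.233]), array([0.442, 0.224])]
```

Request:
send_rows --rows '[{"x": 0, "y": 0, "z": 0.03, "wx": 0, "wy": 0, "wz": 0, "hand": 1}, {"x": 0, "y": 0, "z": 0.05, "wx": 0, "wy": 0, "wz": 0, "hand": 1}, {"x": 0, "y": 0, "z": 0.045, "wx": 0, "wy": 0, "wz": 0, "hand": 1}, {"x": 0, "y": 0, "z": 0.02, "wx": 0, "wy": 0, "wz": 0, "hand": 1}, {"x": 0, "y": 0, "z": 0, "wx": 0, "wy": 0, "wz": 0, "hand": 1}, {"x": 0, "y": 0, "z": 0, "wx": 0, "wy": 0, "wz": 0, "hand": 0.3}, {"x": 0, "y": 0, "z": 0, "wx": 0, "wy": 0, "wz": 0, "hand": 0}, {"x": 0, "y": 0, "z": 0, "wx": 0, "wy": 0, "wz": 0, "hand": -0.2}, {"x": 0, "y": 0, "z": 0, "wx": 0, "wy": 0, "wz": 0, "hand": -0.2}, {"x": 0, "y": 0, "z": 0, "wx": 0, "wy": 0, "wz": 0, "hand": -0.2}]'

```text
time: 18.82
tool_pos: [0.4467, 0.0701, 0.0274]
tool_rot: [0.0, 0.705, 0.71, 0.0]
contact_force: [-0.5, 0.6, 0.6]
gripper_width: 0.398
grasp_force: 0.0
```

Request:
send_rows --rows '[{"x": 0, "y": 0, "z": 0, "wx": 0, "wy": 0, "wz": 0, "hand": -0.3}, {"x": 0, "y": 0, "z": 0, "wx": 0, "wy": 0, "wz": 0, "hand": -0.5}, {"x": 0, "y": 0, "z": 0, "wx": 0, "wy": 0, "wz": 0, "hand": -0.7}, {"x": 0, "y": 0, "z": 0, "wx": 0, "wy": 0, "wz": 0, "hand": -1}, {"x": 0, "y": 0, "z": 0, "wx": 0, "wy": 0, "wz": 0, "hand": -1}, {"x": 0, "y": 0, "z": 0, "wx": 0, "wy": 0, "wz": 0, "hand": -1}, {"x": 0, "y": 0, "z": 0, "wx": 0, "wy": 0, "wz": 0, "hand": -1}, {"x": 0, "y": 0, "z": 0, "wx": 0, "wy": 0, "wz": 0, "hand": -1}, {"x": 0, "y": 0, "z": 0, "wx": 0, "wy": 0, "wz": 0, "hand": -1}, {"x": 0, "y": 0, "z": 0, "wx": 0, "wy": 0, "wz": 0, "hand": -1}]'

```text
time: 19.65
tool_pos: [0.4467, 0.0701, 0.0274]
tool_rot: [0.0, 0.705, 0.71, 0.0]
contact_force: [-0.9, -0.3, 4.3]
gripper_width: 0.231
grasp_force: 58.7
```

Pin gripped (58.7 N). Lifting straight out.

Request:
send_rows --rows '[{"x": 0, "y": 0, "z": -0.02, "wx": 0, "wy": 0, "wz": 0, "hand": -1}, {"x": 0, "y": 0, "z": -0.04, "wx": 0, "wy": 0, "wz": 0, "hand": -1}, {"x": 0, "y": 0, "z": -0.06, "wx": 0, "wy": 0, "wz": 0, "hand": -1}, {"x": 0, "y": 0, "z": -0.06, "wx": 0, "wy": 0, "wz": 0, "hand": -1}, {"x": 0, "y": 0, "z": -0.06, "wx": 0, "wy": 0, "wz": 0, "hand": -1}, {"x": 0, "y": 0, "z": -0.06, "wx": 0, "wy": 0, "wz": 0, "hand": -1}, {"x": 0, "y": 0, "z": -0.04, "wx": 0, "wy": 0, "wz": 0, "hand": -1}, {"x": 0, "y": 0, "z": 0, "wx": 0, "wy": 0, "wz": 0, "hand": -1}, {"x": 0, "y": 0, "z": 0, "wx": 0, "wy": 0, "wz": 0, "hand": -1}, {"x": 0, "y": 0, "z": 0, "wx": 0, "wy": 0, "wz": 0, "hand": -1}]'

```text
time: 20.48
tool_pos: [0.446, 0.0701, 0.0778]
tool_rot: [-0.0, 0.705, 0.71, -0.0]
contact_force: [-0.2, 0.4, -0.4]
gripper_width: 0.23
grasp_force: 59.1
```

```bash
python3 - <<'E'
from h import *
for i in range(6):
    grab_frame("side");s=manip.state()
    if np.abs(s["joint_vel"]).max()<.004:break
print(s["tool_pos"],s["gripper_width"],s["grasp_force"],s["contact_force"],s["time"])
sc=grab_frame("scene");cv2.imwrite("pics/s4.png",sc);w=grab_frame("wrist");cv2.imwrite("pics/w4.png",w)
t=s["tool_pos"]
for z in(.067,.091,.105):print(z,proj("scene",[t[0],t[1],z]).round(1),proj("side",[t[0],t[1],z]).round(1))
g=sc.max(2).astype(int)
for v in range(284,340,2):print(v,g[v,284:322:2])
E
```

```text
[0.44582717 0.07009658 0.07742657] 0.2339123805501746 59.06010568141937 [-0.70118992  0.54510033  0.02435746] 20.5833
0.067 [300.2 323.8] [398.7 296.4]
0.091 [299.8 312.4] [399.8 286.9]
0.105 [299.5 305.6] [400.4 281.3]
284 [225 194  98  66  66  66  69  65  68  67  62  58  67  65  67  65  65  63
  67]
286 [229 226 101  64  61  64  65  66  67  67  63  67  69  68  69  65  67  64
  63]
288 [220 221 118  67  65  60  69  64  65  67  64  62  70  68  65  65  65  65
  66]
290 [218 205 116  65  67  66  59  65  68  64  66  62  65  62  64  66  70  64
  67]
292 [183 178 116  64  66  63  63  88  62  63  62  78  64  65  60  61  66 133
 176]
294 [179 176 121  64  66  61  64 124 114  57  61  70  65  65  66 130 174 175
 169]
296 [173 177 119  64  64  63  65 121 126  58  66  65  62  64 103 173 171 170
 174]
298 [174 172 116  67  65  66  56 122 125  59  69  66  65  60  88 174 172 171
 176]
300 [173 172 171  67  63  64  67 124 127  88  67  67  63  65  89 176 177 228
 225]
302 [172 176 173 175 106  63  64 123 124  87  69  66  70  61  85 167 110 112
 133]
304 [173 171 168 171 104  64  58 122 123  74  68  
[... 743 characters left out ...]
96  95  95  95  96  94  95  96
  96]
324 [ 98 101 101  98 102  98  99 126 130 125  96  98  98  93  95  95  92  93
  95]
326 [102 104  98 101  97 101 101  96 117  93  98  98  99  96  95  97  94  94
  95]
328 [103  99 102 104 101 102  95 101  97 100  96  99  95  96  98  95  95  95
  95]
330 [ 98 102 101  99 101  99  99  98  97 100  98  95  97  95  97  94  95  96
 108]
332 [104 103 102 101 100 100  98 100 100 102  97  97  97 100  96  97  97  93
 110]
334 [ 97 100 102  99  91 103 103 106 101  98 100 101  98  97  97  94  97  96
  97]
336 [100 102 104  99 102  99 102 103 101  98  97  98  98  95 102  95  94  97
  99]
338 [ 99 100 100 105 101 104  98  99  99  97 100  99 104  88  99 100  96  94
 113]
```

The pin hangs vertical: the shank is centred at u≈300 from v=310 to 326, and the tip is at z≈0.062. Carrying it over the lock hole.

Request:
send_rows --rows '[{"x": 0.05, "y": 0.006, "z": 0, "wx": 0, "wy": 0, "wz": 0, "hand": -1}, {"x": 0.1, "y": 0.006, "z": 0, "wx": 0, "wy": 0, "wz": 0, "hand": -1}, {"x": 0.12, "y": 0.006, "z": 0, "wx": 0, "wy": 0, "wz": 0, "hand": -1}, {"x": 0.12, "y": 0.006, "z": 0, "wx": 0, "wy": 0, "wz": 0, "hand": -1}, {"x": 0.1, "y": 0.006, "z": 0, "wx": 0, "wy": 0, "wz": 0, "hand": -1}, {"x": 0.06, "y": 0.006, "z": 0, "wx": 0, "wy": 0, "wz": 0, "hand": -1}, {"x": 0.031, "y": 0.006, "z": 0, "wx": 0, "wy": 0, "wz": 0, "hand": -1}, {"x": 0, "y": 0, "z": 0, "wx": 0, "wy": 0, "wz": 0, "hand": -1}, {"x": 0, "y": 0, "z": 0, "wx": 0, "wy": 0, "wz": 0, "hand": -1}, {"x": 0, "y": 0, "z": 0, "wx": 0, "wy": 0, "wz": 0, "hand": -1}]'

```text
time: 21.52
tool_pos: [0.452, 0.1568, 0.078]
tool_rot: [0.0, 0.705, 0.709, -0.0]
contact_force: [-0.2, -0.0, -1.6]
gripper_width: 0.229
grasp_force: 59.1
```

```bash
python3 - <<'E'
from h import *
for i in range(8):
    grab_frame("side");s=manip.state()
    if np.abs(s["joint_vel"]).max()<.003:break
print(i,s["tool_pos"],s["contact_force"],s["time"])
sc=grab_frame("scene");cv2.imwrite("pics/s5.png",sc)
t=s["tool_pos"];print(proj("scene",[t[0],t[1],.062]).round(1),proj("scene",[.4512,.1577,.03]).round(1),proj("scene",[.4512,.1577,.04]).round(1))
g=sc.max(2).astype(int)
for v in range(328,376,2):print(v,g[v,230:274:2])
E
```

```text
1 [0.45207041 0.15671094 0.07806294] [-1.07457009  0.24791595 -0.71177665] 21.6167
[249.2 349.1] [250.9 364.4] [250.3 359.9]
328 [248 128 164  98 255  61  77 128 128  70  71  72  68  68  93 134 137 141
 142 141 143 139]
330 [140 144 142 153 134  69  72 128 126  70  75  68  76 101 139 137 136 141
 141 139 141 142]
332 [132 128 122 129 144 146  74 127 128  92  73 106 142 166 158 137 139 141
 140 140 143 140]
334 [126 127 127 125 128 145 140 127 126 131 123 143 139 140 254 155 136 137
 139 138 140 139]
336 [125 123 124 125 123 143 147 128 134 130 122 141 139 140 137 133 255 132
 139 137 140 137]
338 [123 127 122 127 128 144 109 102 130 132 121 140 138 136 140 138 160 233
 147 149 147 136]
340 [135 132 131 130 143 139 144 142 135 132 124 142 144 126 124 102 138 127
 149 152 150 141]
342 [146 145 143 139 141 141 138 140 133 135 124 134 141 142 142 138 138 111
 111  97  97 100]
344 [129 141 142 143 113 141 140 140 128 133 127 123 138 137 140 139 140 142
 142 135 120 100]
346 [147 141 142 147 144  92 145 142 124 134 129 135 139 140 138 141 140 143
 140 141 125  95]
348 [137 141 144 141 142 
[... 604 characters left out ...]
0 142 144 113  96
 100  98 122 183]
362 [141 141 141 140 139 141 141 141 141 103 108 108 104 137 136  97  99 102
  96  98 189 183]
364 [141 144 139 141 142 143 139 139 143 142 129 111 100  99 100 100 101  97
 102 112 185 179]
366 [141 142 142 141 139 141 143 140 141 142 102 105  99 100  99  95 101 102
  95 194 184 173]
368 [144 141 141 140 140 140 145 144 144 115 102 102  77  77 100  99 100  94
 189 181  95  95]
370 [151 153 152 139 143 142 141 117  97  99  98 101 101  64  96  99  99  97
  95  99 102 105]
372 [149 152 154 138 121 118  99 101 102  98 100 101 102  89  61 103  99  99
 103 105 103 104]
374 [100  99  99 100  99  96 100  97 101 103 104 100  98 103  89 103 101 102
 101 105 105 106]
```

Request:
send_rows --rows '[{"x": 0.004, "y": -0.003, "z": 0.02, "wx": 0, "wy": 0, "wz": 0, "hand": -1}, {"x": 0, "y": 0, "z": 0.04, "wx": 0, "wy": 0, "wz": 0, "hand": -1}, {"x": 0, "y": 0, "z": 0.04, "wx": 0, "wy": 0, "wz": 0, "hand": -1}, {"x": 0, "y": 0, "z": 0.03, "wx": 0, "wy": 0, "wz": 0, "hand": -1}, {"x": 0, "y": 0, "z": 0.02, "wx": 0, "wy": 0, "wz": 0, "hand": -1}, {"x": 0, "y": 0, "z": 0.007, "wx": 0, "wy": 0, "wz": 0, "hand": -1}, {"x": 0, "y": 0, "z": 0.007, "wx": 0, "wy": 0, "wz": 0, "hand": -1}, {"x": 0, "y": 0, "z": 0.007, "wx": 0, "wy": 0, "wz": 0, "hand": -1}, {"x": 0, "y": 0, "z": 0, "wx": 0, "wy": 0, "wz": 0, "hand": -1}, {"x": 0, "y": 0, "z": 0, "wx": 0, "wy": 0, "wz": 0, "hand": -1}]'

```text
time: 22.5
tool_pos: [0.4517, 0.1579, 0.0526]
tool_rot: [0.0, 0.705, 0.71, 0.0]
contact_force: [-0.0, -0.5, -1.2]
gripper_width: 0.23
grasp_force: 59.1
```

Request:
send_rows --rows '[{"x": 0, "y": 0, "z": 0.007, "wx": 0, "wy": 0, "wz": 0, "hand": -1}, {"x": 0, "y": 0, "z": 0.007, "wx": 0, "wy": 0, "wz": 0, "hand": -1}, {"x": 0, "y": 0, "z": 0.007, "wx": 0, "wy": 0, "wz": 0, "hand": -1}, {"x": 0, "y": 0, "z": 0.007, "wx": 0, "wy": 0, "wz": 0, "hand": -1}, {"x": 0, "y": 0, "z": 0.007, "wx": 0, "wy": 0, "wz": 0, "hand": -1}, {"x": 0, "y": 0, "z": 0.007, "wx": 0, "wy": 0, "wz": 0, "hand": -1}, {"x": 0, "y": 0, "z": 0, "wx": 0, "wy": 0, "wz": 0, "hand": -1}, {"x": 0, "y": 0, "z": 0, "wx": 0, "wy": 0, "wz": 0, "hand": -1}, {"x": 0, "y": 0, "z": 0, "wx": 0, "wy": 0, "wz": 0, "hand": -1}, {"x": 0, "y": 0, "z": 0, "wx": 0, "wy": 0, "wz": 0, "hand": -1}]'

```text
time: 23.33
tool_pos: [0.4517, 0.1579, 0.0462]
tool_rot: [0.0, 0.705, 0.71, 0.0]
contact_force: [-0.6, 0.6, 0.5]
gripper_width: 0.23
grasp_force: 59.1
```

Request:
send_rows --rows '[{"x": 0, "y": 0, "z": 0.004, "wx": 0, "wy": 0, "wz": 0, "hand": -1}, {"x": 0, "y": 0, "z": 0.004, "wx": 0, "wy": 0, "wz": 0, "hand": -1}, {"x": 0, "y": 0, "z": 0.004, "wx": 0, "wy": 0, "wz": 0, "hand": -1}, {"x": 0, "y": 0, "z": 0.004, "wx": 0, "wy": 0, "wz": 0, "hand": -1}, {"x": 0, "y": 0, "z": 0, "wx": 0, "wy": 0, "wz": 0, "hand": -1}, {"x": 0, "y": 0, "z": 0, "wx": 0, "wy": 0, "wz": 0, "hand": -1}, {"x": 0, "y": 0, "z": 0, "wx": 0, "wy": 0, "wz": 0, "hand": -1}, {"x": 0, "y": 0, "z": 0, "wx": 0, "wy": 0, "wz": 0, "hand": -1}, {"x": 0, "y": 0, "z": 0, "wx": 0, "wy": 0, "wz": 0, "hand": -1}, {"x": 0, "y": 0, "z": 0, "wx": 0, "wy": 0, "wz": 0, "hand": -1}]'

```text
time: 24.17
tool_pos: [0.4516, 0.1579, 0.0438]
tool_rot: [-0.0, 0.705, 0.71, 0.0]
contact_force: [-0.1, -0.2, -0.0]
gripper_width: 0.23
grasp_force: 59.1
```

Request:
send_rows --rows '[{"x": 0, "y": 0, "z": 0.005, "wx": 0, "wy": 0, "wz": 0, "hand": -1}, {"x": 0, "y": 0, "z": 0.005, "wx": 0, "wy": 0, "wz": 0, "hand": -1}, {"x": 0, "y": 0, "z": 0.005, "wx": 0, "wy": 0, "wz": 0, "hand": -1}, {"x": 0, "y": 0, "z": 0, "wx": 0, "wy": 0, "wz": 0, "hand": -1}, {"x": 0, "y": 0, "z": 0, "wx": 0, "wy": 0, "wz": 0, "hand": -1}, {"x": 0, "y": 0, "z": 0, "wx": 0, "wy": 0, "wz": 0, "hand": -1}, {"x": 0, "y": 0, "z": 0, "wx": 0, "wy": 0, "wz": 0, "hand": -1}, {"x": 0, "y": 0, "z": 0, "wx": 0, "wy": 0, "wz": 0, "hand": -1}, {"x": 0, "y": 0, "z": 0, "wx": 0, "wy": 0, "wz": 0, "hand": -1}, {"x": 0, "y": 0, "z": 0, "wx": 0, "wy": 0, "wz": 0, "hand": -1}]'

```text
time: 25.0
tool_pos: [0.4516, 0.1579, 0.0415]
tool_rot: [0.0, 0.705, 0.71, 0.0]
contact_force: [0.7, 0.1, -0.3]
gripper_width: 0.233
grasp_force: 59.1
```

Below the deck with no force, so it is in the hole. Continuing.

Request:
send_rows --rows '[{"x": 0, "y": 0, "z": 0.005, "wx": 0, "wy": 0, "wz": 0, "hand": -1}, {"x": 0, "y": 0, "z": 0.005, "wx": 0, "wy": 0, "wz": 0, "hand": -1}, {"x": 0, "y": 0, "z": 0.005, "wx": 0, "wy": 0, "wz": 0, "hand": -1}, {"x": 0, "y": 0, "z": 0.005, "wx": 0, "wy": 0, "wz": 0, "hand": -1}, {"x": 0, "y": 0, "z": 0.005, "wx": 0, "wy": 0, "wz": 0, "hand": -1}, {"x": 0, "y": 0, "z": 0, "wx": 0, "wy": 0, "wz": 0, "hand": -1}, {"x": 0, "y": 0, "z": 0, "wx": 0, "wy": 0, "wz": 0, "hand": -1}, {"x": 0, "y": 0, "z": 0, "wx": 0, "wy": 0, "wz": 0, "hand": -1}, {"x": 0, "y": 0, "z": 0, "wx": 0, "wy": 0, "wz": 0, "hand": -1}, {"x": 0, "y": 0, "z": 0, "wx": 0, "wy": 0, "wz": 0, "hand": -1}]'

```text
time: 25.83
tool_pos: [0.4516, 0.1579, 0.0377]
tool_rot: [-0.0, 0.705, 0.71, -0.0]
contact_force: [0.4, -0.0, -0.2]
gripper_width: 0.232
grasp_force: 59.0
```

Request:
send_rows --rows '[{"x": 0, "y": 0, "z": 0.004, "wx": 0, "wy": 0, "wz": 0, "hand": -1}, {"x": 0, "y": 0, "z": 0.004, "wx": 0, "wy": 0, "wz": 0, "hand": -1}, {"x": 0, "y": 0, "z": 0.004, "wx": 0, "wy": 0, "wz": 0, "hand": -1}, {"x": 0, "y": 0, "z": 0.004, "wx": 0, "wy": 0, "wz": 0, "hand": -1}, {"x": 0, "y": 0, "z": 0.004, "wx": 0, "wy": 0, "wz": 0, "hand": -1}, {"x": 0, "y": 0, "z": 0, "wx": 0, "wy": 0, "wz": 0, "hand": -1}, {"x": 0, "y": 0, "z": 0, "wx": 0, "wy": 0, "wz": 0, "hand": -1}, {"x": 0, "y": 0, "z": 0, "wx": 0, "wy": 0, "wz": 0, "hand": -1}, {"x": 0, "y": 0, "z": 0, "wx": 0, "wy": 0, "wz": 0, "hand": -1}, {"x": 0, "y": 0, "z": 0, "wx": 0, "wy": 0, "wz": 0, "hand": -1}]'

```text
time: 26.67
tool_pos: [0.4515, 0.1579, 0.0347]
tool_rot: [-0.0, 0.705, 0.71, -0.0]
contact_force: [-0.7, -0.4, 0.2]
gripper_width: 0.232
grasp_force: 59.1
```

Request:
send_rows --rows '[{"x": 0, "y": 0, "z": 0.003, "wx": 0, "wy": 0, "wz": 0, "hand": -1}, {"x": 0, "y": 0, "z": 0.003, "wx": 0, "wy": 0, "wz": 0, "hand": -1}, {"x": 0, "y": 0, "z": 0.003, "wx": 0, "wy": 0, "wz": 0, "hand": -1}, {"x": 0, "y": 0, "z": 0.003, "wx": 0, "wy": 0, "wz": 0, "hand": -1}, {"x": 0, "y": 0, "z": 0, "wx": 0, "wy": 0, "wz": 0, "hand": -1}, {"x": 0, "y": 0, "z": 0, "wx": 0, "wy": 0, "wz": 0, "hand": -1}, {"x": 0, "y": 0, "z": 0, "wx": 0, "wy": 0, "wz": 0, "hand": -1}, {"x": 0, "y": 0, "z": 0, "wx": 0, "wy": 0, "wz": 0, "hand": -1}, {"x": 0, "y": 0, "z": 0, "wx": 0, "wy": 0, "wz": 0, "hand": -1}, {"x": 0, "y": 0, "z": 0, "wx": 0, "wy": 0, "wz": 0, "hand": -1}]'

```text
time: 27.5
tool_pos: [0.4515, 0.1579, 0.0329]
tool_rot: [-0.0, 0.705, 0.71, -0.0]
contact_force: [-1.5, -1.8, 1.9]
gripper_width: 0.238
grasp_force: 59.3
```

Request:
send_rows --rows '[{"x": 0, "y": 0, "z": 0.003, "wx": 0, "wy": 0, "wz": 0, "hand": -1}, {"x": 0, "y": 0, "z": 0.003, "wx": 0, "wy": 0, "wz": 0, "hand": -1}, {"x": 0, "y": 0, "z": 0.002, "wx": 0, "wy": 0, "wz": 0, "hand": -1}, {"x": 0, "y": 0, "z": 0, "wx": 0, "wy": 0, "wz": 0, "hand": -1}, {"x": 0, "y": 0, "z": 0, "wx": 0, "wy": 0, "wz": 0, "hand": -1}, {"x": 0, "y": 0, "z": 0, "wx": 0, "wy": 0, "wz": 0, "hand": -1}, {"x": 0, "y": 0, "z": 0, "wx": 0, "wy": 0, "wz": 0, "hand": -1}, {"x": 0, "y": 0, "z": 0, "wx": 0, "wy": 0, "wz": 0, "hand": -1}, {"x": 0, "y": 0, "z": 0, "wx": 0, "wy": 0, "wz": 0, "hand": -1}, {"x": 0, "y": 0, "z": 0, "wx": 0, "wy": 0, "wz": 0, "hand": -1}]'

```text
time: 28.33
tool_pos: [0.4515, 0.1579, 0.0317]
tool_rot: [-0.0, 0.705, 0.71, -0.0]
contact_force: [-3.4, -1.6, 1.3]
gripper_width: 0.234
grasp_force: 59.3
```

Request:
send_rows --rows '[{"x": -0.002, "y": -0.002, "z": 0.003, "wx": 0, "wy": 0, "wz": 0, "hand": -1}, {"x": 0, "y": 0, "z": 0.003, "wx": 0, "wy": 0, "wz": 0, "hand": -1}, {"x": 0, "y": 0, "z": 0.002, "wx": 0, "wy": 0, "wz": 0, "hand": -1}, {"x": 0, "y": 0, "z": 0, "wx": 0, "wy": 0, "wz": 0, "hand": -1}, {"x": 0, "y": 0, "z": 0, "wx": 0, "wy": 0, "wz": 0, "hand": -1}, {"x": 0, "y": 0, "z": 0, "wx": 0, "wy": 0, "wz": 0, "hand": -1}, {"x": 0, "y": 0, "z": 0, "wx": 0, "wy": 0, "wz": 0, "hand": -1}, {"x": 0, "y": 0, "z": 0, "wx": 0, "wy": 0, "wz": 0, "hand": -1}, {"x": 0, "y": 0, "z": 0, "wx": 0, "wy": 0, "wz": 0, "hand": -1}, {"x": 0, "y": 0, "z": 0, "wx": 0, "wy": 0, "wz": 0, "hand": -1}]'

```text
time: 29.17
tool_pos: [0.4514, 0.1576, 0.0305]
tool_rot: [0.0, 0.705, 0.71, 0.0]
contact_force: [-0.7, -0.5, -0.5]
gripper_width: 0.232
grasp_force: 59.3
```

Request:
send_rows --rows '[{"x": 0, "y": 0, "z": 0.003, "wx": 0, "wy": 0, "wz": 0, "hand": -1}, {"x": 0, "y": 0, "z": 0.003, "wx": 0, "wy": 0, "wz": 0, "hand": -1}, {"x": 0, "y": 0, "z": 0, "wx": 0, "wy": 0, "wz": 0, "hand": -1}, {"x": 0, "y": 0, "z": 0, "wx": 0, "wy": 0, "wz": 0, "hand": -1}, {"x": 0, "y": 0, "z": 0, "wx": 0, "wy": 0, "wz": 0, "hand": -1}, {"x": 0, "y": 0, "z": 0, "wx": 0, "wy": 0, "wz": 0, "hand": -1}, {"x": 0, "y": 0, "z": 0, "wx": 0, "wy": 0, "wz": 0, "hand": -1}, {"x": 0, "y": 0, "z": 0, "wx": 0, "wy": 0, "wz": 0, "hand": -1}, {"x": 0, "y": 0, "z": 0, "wx": 0, "wy": 0, "wz": 0, "hand": -1}, {"x": 0, "y": 0, "z": 0, "wx": 0, "wy": 0, "wz": 0, "hand": -1}]'

```text
time: 30.0
tool_pos: [0.4514, 0.1576, 0.0297]
tool_rot: [0.0, 0.705, 0.71, 0.0]
contact_force: [-1.4, -1.0, 0.8]
gripper_width: 0.231
grasp_force: 59.4
```

Request:
send_rows --rows '[{"x": 0, "y": 0, "z": 0.003, "wx": 0, "wy": 0, "wz": 0, "hand": -1}, {"x": 0, "y": 0, "z": 0.004, "wx": 0, "wy": 0, "wz": 0, "hand": -1}, {"x": 0, "y": 0, "z": 0, "wx": 0, "wy": 0, "wz": 0, "hand": -1}, {"x": 0, "y": 0, "z": 0, "wx": 0, "wy": 0, "wz": 0, "hand": -1}, {"x": 0, "y": 0, "z": 0, "wx": 0, "wy": 0, "wz": 0, "hand": -1}, {"x": 0, "y": 0, "z": 0, "wx": 0, "wy": 0, "wz": 0, "hand": -1}, {"x": 0, "y": 0, "z": 0, "wx": 0, "wy": 0, "wz": 0, "hand": -1}, {"x": 0, "y": 0, "z": 0, "wx": 0, "wy": 0, "wz": 0, "hand": -1}, {"x": 0, "y": 0, "z": 0, "wx": 0, "wy": 0, "wz": 0, "hand": -1}, {"x": 0, "y": 0, "z": 0, "wx": 0, "wy": 0, "wz": 0, "hand": -1}]'

```text
time: 30.83
tool_pos: [0.4513, 0.1576, 0.0285]
tool_rot: [0.0, 0.705, 0.71, 0.0]
contact_force: [-1.2, -1.1, 0.4]
gripper_width: 0.234
grasp_force: 59.3
```

```bash
python3 - <<'E'
from h import *
s=manip.state();print(s["tool_pos"],s["contact_force"])
sc=grab_frame("scene");cv2.imwrite("pics/s6.png",sc)
t=s["tool_pos"]
for z in(.054,.042,.04):print(proj("scene",[t[0],t[1],z]).round(1))
g=sc.max(2).astype(int)
for v in range(338,366,2):print(v,g[v,236:266:2])
E
```

```text
[0.45131897 0.1575573  0.0285107 ] [-1.20050852 -1.0716613   0.41326161]
[249.5 353.4]
[250.2 358.9]
[250.3 359.8]
338 [126  69  74  70  69  70  67  63  64  67  63  67  66  64  64]
340 [124  66  69  65  69  72  70  70  65  69  71  64  63  68  64]
342 [141  91  70  70  77  71  70  71  66  67  69  70  69  66  75]
344 [141  91  67  68  72 130 128  79  65  68  64  69  70 147 142]
346 [142 132  70  66  68 126 126  64  67  66  67  64  86 141 140]
348 [138 141  74  66  68 124 126  65  69  68  67  64  78 142 140]
350 [143 140 144  58  67 125 126  63  68  69  66  66  72 141 142]
352 [142 141 143  96  63 123 128  78  69  65  70  66  66 140 138]
354 [140 140 142 115  63  96 128  89  64  69  67  59 113 140 139]
356 [138 137 140 140  95  89 128 108  65  66  79 145 138 137 139]
358 [137 139 142 138 143 144 124 127  70 139 141 140 145 143 144]
360 [139 140 140 138 141 140 125 132 126 118 141 144 140 114  96]
362 [137 136 140 141 142 140 123 131 130 104 137 140  93  98  99]
364 [143 141 138 142 139 138 141 130 130 104  97  96 101  96  96]
```

Request:
send_rows --rows '[{"x": 0, "y": 0, "z": 0.003, "wx": 0, "wy": 0, "wz": 0, "hand": -1}, {"x": 0, "y": 0, "z": 0.004, "wx": 0, "wy": 0, "wz": 0, "hand": -1}, {"x": 0, "y": 0, "z": 0, "wx": 0, "wy": 0, "wz": 0, "hand": -1}, {"x": 0, "y": 0, "z": 0, "wx": 0, "wy": 0, "wz": 0, "hand": -1}, {"x": 0, "y": 0, "z": 0, "wx": 0, "wy": 0, "wz": 0, "hand": -1}, {"x": 0, "y": 0, "z": 0, "wx": 0, "wy": 0, "wz": 0, "hand": -1}, {"x": 0, "y": 0, "z": 0, "wx": 0, "wy": 0, "wz": 0, "hand": -1}, {"x": 0, "y": 0, "z": 0, "wx": 0, "wy": 0, "wz": 0, "hand": -1}, {"x": 0, "y": 0, "z": 0, "wx": 0, "wy": 0, "wz": 0, "hand": -1}, {"x": 0, "y": 0, "z": 0, "wx": 0, "wy": 0, "wz": 0, "hand": -1}]'

```text
time: 31.72
tool_pos: [0.4513, 0.1576, 0.0276]
tool_rot: [0.0, 0.705, 0.71, 0.0]
contact_force: [-0.6, 0.4, 1.8]
gripper_width: 0.231
grasp_force: 59.3
```

Request:
send_rows --rows '[{"x": 0, "y": 0, "z": 0.003, "wx": 0, "wy": 0, "wz": 0, "hand": -1}, {"x": 0, "y": 0, "z": 0.003, "wx": 0, "wy": 0, "wz": 0, "hand": -1}, {"x": 0, "y": 0, "z": 0, "wx": 0, "wy": 0, "wz": 0, "hand": -1}, {"x": 0, "y": 0, "z": 0, "wx": 0, "wy": 0, "wz": 0, "hand": -1}, {"x": 0, "y": 0, "z": 0, "wx": 0, "wy": 0, "wz": 0, "hand": -1}, {"x": 0, "y": 0, "z": 0, "wx": 0, "wy": 0, "wz": 0, "hand": -1}, {"x": 0, "y": 0, "z": 0, "wx": 0, "wy": 0, "wz": 0, "hand": -1}, {"x": 0, "y": 0, "z": 0, "wx": 0, "wy": 0, "wz": 0, "hand": -1}, {"x": 0, "y": 0, "z": 0, "wx": 0, "wy": 0, "wz": 0, "hand": -1}, {"x": 0, "y": 0, "z": 0, "wx": 0, "wy": 0, "wz": 0, "hand": -1}]'

```text
time: 32.55
tool_pos: [0.4514, 0.1577, 0.0273]
tool_rot: [-0.0, 0.705, 0.71, -0.0]
contact_force: [-3.0, -1.7, 6.0]
gripper_width: 0.234
grasp_force: 59.8
```

Request:
send_rows --rows '[{"x": 0, "y": 0, "z": 0.002, "wx": 0, "wy": 0, "wz": 0, "hand": -1}, {"x": 0, "y": 0, "z": 0.002, "wx": 0, "wy": 0, "wz": 0, "hand": -1}, {"x": 0, "y": 0, "z": 0, "wx": 0, "wy": 0, "wz": 0, "hand": -1}, {"x": 0, "y": 0, "z": 0, "wx": 0, "wy": 0, "wz": 0, "hand": -1}, {"x": 0, "y": 0, "z": 0, "wx": 0, "wy": 0, "wz": 0, "hand": -1}, {"x": 0, "y": 0, "z": 0, "wx": 0, "wy": 0, "wz": 0, "hand": -1}, {"x": 0, "y": 0, "z": 0, "wx": 0, "wy": 0, "wz": 0, "hand": -1}, {"x": 0, "y": 0, "z": 0, "wx": 0, "wy": 0, "wz": 0, "hand": -1}, {"x": 0, "y": 0, "z": 0, "wx": 0, "wy": 0, "wz": 0, "hand": -1}, {"x": 0, "y": 0, "z": 0, "wx": 0, "wy": 0, "wz": 0, "hand": -1}]'

```text
time: 33.38
tool_pos: [0.4516, 0.1577, 0.0273]
tool_rot: [-0.0, 0.704, 0.71, -0.0]
contact_force: [-4.3, -0.9, 9.2]
gripper_width: 0.232
grasp_force: 60.1
```

Request:
send_rows --rows '[{"x": 0, "y": -0.001, "z": 0.002, "wx": 0, "wy": 0, "wz": 0, "hand": -1}, {"x": 0, "y": -0.001, "z": 0.002, "wx": 0, "wy": 0, "wz": 0, "hand": -1}, {"x": 0, "y": 0, "z": 0, "wx": 0, "wy": 0, "wz": 0, "hand": -1}, {"x": 0, "y": 0, "z": 0, "wx": 0, "wy": 0, "wz": 0, "hand": -1}, {"x": 0, "y": 0, "z": 0, "wx": 0, "wy": 0, "wz": 0, "hand": -1}, {"x": 0, "y": 0, "z": 0, "wx": 0, "wy": 0, "wz": 0, "hand": -1}, {"x": 0, "y": 0, "z": 0, "wx": 0, "wy": 0, "wz": 0, "hand": -1}, {"x": 0, "y": 0, "z": 0, "wx": 0, "wy": 0, "wz": 0, "hand": -1}, {"x": 0, "y": 0, "z": 0, "wx": 0, "wy": 0, "wz": 0, "hand": -1}, {"x": 0, "y": 0, "z": 0, "wx": 0, "wy": 0, "wz": 0, "hand": -1}]'

```text
time: 34.22
tool_pos: [0.4516, 0.1578, 0.0272]
tool_rot: [0.0, 0.704, 0.71, 0.0]
contact_force: [-4.4, -1.4, 11.1]
gripper_width: 0.233
grasp_force: 60.3
```

```bash
python3 - <<'E'
from h import *
for i in range(3):
    s=manip.state();print(s["tool_pos"],s["contact_force"],s["ft_torque"],s["time"])
    if i<2:sc=grab_frame("scene")
a=cv2.imread("pics/s6.png").max(2).astype(int);g=sc.max(2).astype(int)
for v in range(350,368):print(v,g[v,240:262:2],a[v,240:262:2])
E
```

```text
[0.45156908 0.15781746 0.02715229] [-4.4184513  -1.41403149 11.09251204] [-0.20157425  0.98976363 -0.02727987] 34.2167
[0.45158239 0.15779398 0.02717184] [-3.84019166 -1.1256447  10.42673574] [-0.28046887  0.96094903 -0.01120869] 34.2667
[0.45156478 0.15781331 0.02716352] [-4.99366236 -1.28543284 10.4270705 ] [-0.25621561  0.96882746  0.00950234] 34.3167
350 [142  60  67 126 130  64  69  67  65  68  81] [144  58  67 125 126  63  68  69  66  66  72]
351 [144  59  70 129 125  62  68  66  65  66  74] [142  60  62 127 126  64  68  64  66  67  69]
352 [143  61  60 125 129  74  71  70  68  67  69] [143  96  63 123 128  78  69  65  70  66  66]
353 [140  94  63 126 125  59  65  69  65  63  70] [140  95  65 108 128  89  68  70  68  66  76]
354 [140  93  60 108 129  78  71  62  67  65  77] [142 115  63  96 128  89  64  69  67  59 113]
355 [144 113  62 106 130  90  69  65  65  67 108] [142 136  64  95 128  90  63  60  59  82 144]
356 [137 140  66  96 127  87  67  62  68 110 142] [140 140  95  89 128 108  65  66  79 145 138]
357 [140 143 116  97 123  92  61  66 109 141 141] [138 143 139  89 126 
[... 284 characters left out ...]
125 132 126 118 141 144 140]
361 [140 139 142 140 128 135 126 100 142 143 119] [143 139 143 141 127 133 126 103 142 143 121]
362 [142 138 141 139 124 133 125 103 136 135  93] [140 141 142 140 123 131 130 104 137 140  93]
363 [143 143 139 141 136 134 130 101 110  98  98] [145 141 139 139 130 132 129 102 108  97  97]
364 [143 138 139 142 142 132 125 106 101  99 103] [138 142 139 138 141 130 130 104  97  96 101]
365 [142 141 142 140 144 133 130  99  97 101 101] [143 139 138 143 141 131 128 107  98 101 101]
366 [141 141 140 146 143 127 126 100 101  97 101] [137 138 143 142 144 129 126  97  98  98 100]
367 [144 140 145 144 143 103  95 100  98  98  96] [142 141 144 143 142 103  92  97 100  96  99]
```

Request:
send_rows --rows '[{"x": -0.001, "y": -0.002, "z": 0, "wx": 0, "wy": 0, "wz": 0, "hand": -1}, {"x": -0.001, "y": -0.002, "z": 0, "wx": 0, "wy": 0, "wz": 0, "hand": -1}, {"x": 0, "y": 0, "z": 0.002, "wx": 0, "wy": 0, "wz": 0, "hand": -1}, {"x": 0, "y": 0, "z": 0.002, "wx": 0, "wy": 0, "wz": 0, "hand": -1}, {"x": 0, "y": 0, "z": 0, "wx": 0, "wy": 0, "wz": 0, "hand": -1}, {"x": 0, "y": 0, "z": 0, "wx": 0, "wy": 0, "wz": 0, "hand": -1}, {"x": 0, "y": 0, "z": 0, "wx": 0, "wy": 0, "wz": 0, "hand": -1}, {"x": 0, "y": 0, "z": 0, "wx": 0, "wy": 0, "wz": 0, "hand": -1}, {"x": 0, "y": 0, "z": 0, "wx": 0, "wy": 0, "wz": 0, "hand": -1}, {"x": 0, "y": 0, "z": 0, "wx": 0, "wy": 0, "wz": 0, "hand": -1}]'

```text
time: 35.15
tool_pos: [0.4516, 0.1577, 0.0271]
tool_rot: [0.0, 0.705, 0.71, 0.001]
contact_force: [-4.7, -1.8, 12.2]
gripper_width: 0.229
grasp_force: 60.5
```

```bash
python3 - <<'E'
from h import *
s=manip.state();print(s["tool_pos"],s["contact_force"])
a=np.linspace(0,6.28,200)
for n,(x,y) in(("park",(.4462,.0700)),("lock",(.4513,.1577))):
    for z in(.050,.052,.054,.056,.058,.06):
        P=np.array([proj("scene",(x+.011*np.cos(t),y+.011*np.sin(t),z)) for t in a]);print(n,z,P[:,1].max().round(2))
s0=cv2.imread("pics/scene0.png").max(2).astype(int)
for v in range(328,338):print(v,s0[v,294:308])
E
```

```text
[0.45157715 0.15768205 0.02713637] [-4.72432774 -1.7534392  12.19147365]
park 0.05 336.61
park 0.052 335.69
park 0.054 334.78
park 0.056 333.86
park 0.058 332.94
park 0.06 332.02
lock 0.05 361.12
lock 0.052 360.2
lock 0.054 359.27
lock 0.056 358.33
lock 0.058 357.4
lock 0.06 356.46
328 [59 64 60 61 59 61 61 60 59 64 59 59 60 95]
329 [ 62  57  66  60  58  58  66  60  57  64  62  59  65 135]
330 [ 94  59  62  64  65  60  61  59  58  63  58  57  81 160]
331 [102  58  58  61  61  63  60  61  57  58  59  68 116 158]
332 [155  98  55  61  56  62  61  60  60  58  67 110 163 157]
333 [111  89  78  66  64  68  64  66  77  82  80  98 158 157]
334 [ 89  91  91 101 111 117 104 119 118 107  89  86  97 154]
335 [ 89  94  94  94 107 113 114 117 113 104  90  85  89  93]
336 [ 83  90  87  90 108 113 113 114 111 105  85  98 136 164]
337 [ 90  89  89  90 105 115 115 114 109 101  85 109 166 163]
```

Request:
send_rows --rows '[{"x": 0, "y": 0, "z": 0.003, "wx": 0, "wy": 0, "wz": 0, "hand": -1}, {"x": 0, "y": 0, "z": 0.003, "wx": 0, "wy": 0, "wz": 0, "hand": -1}, {"x": 0, "y": 0, "z": 0, "wx": 0, "wy": 0, "wz": 0, "hand": -1}, {"x": 0, "y": 0, "z": 0, "wx": 0, "wy": 0, "wz": 0, "hand": -1}, {"x": 0, "y": 0, "z": 0, "wx": 0, "wy": 0, "wz": 0, "hand": -1}, {"x": 0, "y": 0, "z": 0, "wx": 0, "wy": 0, "wz": 0, "hand": -1}, {"x": 0, "y": 0, "z": 0, "wx": 0, "wy": 0, "wz": 0, "hand": -1}, {"x": 0, "y": 0, "z": 0, "wx": 0, "wy": 0, "wz": 0, "hand": -1}, {"x": 0, "y": 0, "z": 0, "wx": 0, "wy": 0, "wz": 0, "hand": -1}, {"x": 0, "y": 0, "z": 0, "wx": 0, "wy": 0, "wz": 0, "hand": -1}]'

```text
time: 35.98
tool_pos: [0.4518, 0.1578, 0.027]
tool_rot: [0.0, 0.704, 0.71, 0.001]
contact_force: [-6.4, -0.8, 16.7]
gripper_width: 0.233
grasp_force: 61.0
```

Request:
send_rows --rows '[{"x": 0, "y": -0.002, "z": 0.003, "wx": 0, "wy": 0, "wz": 0, "hand": -1}, {"x": 0, "y": -0.001, "z": 0.001, "wx": 0, "wy": 0, "wz": 0, "hand": -1}, {"x": 0, "y": 0, "z": 0, "wx": 0, "wy": 0, "wz": 0, "hand": -1}, {"x": 0, "y": 0, "z": 0, "wx": 0, "wy": 0, "wz": 0, "hand": -1}, {"x": 0, "y": 0, "z": 0, "wx": 0, "wy": 0, "wz": 0, "hand": -1}, {"x": 0, "y": 0, "z": 0, "wx": 0, "wy": 0, "wz": 0, "hand": -1}, {"x": 0, "y": 0, "z": 0, "wx": 0, "wy": 0, "wz": 0, "hand": -1}, {"x": 0, "y": 0, "z": 0, "wx": 0, "wy": 0, "wz": 0, "hand": -1}, {"x": 0, "y": 0, "z": 0, "wx": 0, "wy": 0, "wz": 0, "hand": -1}, {"x": 0, "y": 0, "z": 0, "wx": 0, "wy": 0, "wz": 0, "hand": -1}]'

```text
time: 36.82
tool_pos: [0.4517, 0.1578, 0.0269]
tool_rot: [0.0, 0.704, 0.71, 0.001]
contact_force: [-7.1, -2.2, 18.5]
gripper_width: 0.23
grasp_force: 61.2
```

Request:
send_rows --rows '[{"x": 0, "y": 0, "z": 0.002, "wx": 0, "wy": 0, "wz": 0, "hand": -1}, {"x": 0, "y": 0, "z": 0.001, "wx": 0, "wy": 0, "wz": 0, "hand": -1}, {"x": 0, "y": 0, "z": 0, "wx": 0, "wy": 0, "wz": 0, "hand": -1}, {"x": 0, "y": 0, "z": 0, "wx": 0, "wy": 0, "wz": 0, "hand": -1}, {"x": 0, "y": 0, "z": 0, "wx": 0, "wy": 0, "wz": 0, "hand": -1}, {"x": 0, "y": 0, "z": 0, "wx": 0, "wy": 0, "wz": 0, "hand": -1}, {"x": 0, "y": 0, "z": 0, "wx": 0, "wy": 0, "wz": 0, "hand": -1}, {"x": 0, "y": 0, "z": 0, "wx": 0, "wy": 0, "wz": 0, "hand": -1}, {"x": 0, "y": 0, "z": 0, "wx": 0, "wy": 0, "wz": 0, "hand": -1}, {"x": 0, "y": 0, "z": 0, "wx": 0, "wy": 0, "wz": 0, "hand": -1}]'

```text
time: 37.65
tool_pos: [0.4518, 0.1579, 0.0269]
tool_rot: [0.0, 0.704, 0.71, 0.001]
contact_force: [-8.8, -1.4, 21.7]
gripper_width: 0.232
grasp_force: 61.4
```

About 21.7 N at the wrist (roughly 16–20 N on the seat after drag), held. Easing a little, then letting go.

Request:
send_rows --rows '[{"x": 0, "y": 0, "z": -0.003, "wx": 0, "wy": 0, "wz": 0, "hand": -1}, {"x": 0, "y": 0, "z": -0.003, "wx": 0, "wy": 0, "wz": 0, "hand": -1}, {"x": 0, "y": 0, "z": 0, "wx": 0, "wy": 0, "wz": 0, "hand": -0.3}, {"x": 0, "y": 0, "z": 0, "wx": 0, "wy": 0, "wz": 0, "hand": 0.2}, {"x": 0, "y": 0, "z": 0, "wx": 0, "wy": 0, "wz": 0, "hand": 0.6}, {"x": 0, "y": 0, "z": 0, "wx": 0, "wy": 0, "wz": 0, "hand": 1}, {"x": 0, "y": 0, "z": 0, "wx": 0, "wy": 0, "wz": 0, "hand": 1}, {"x": 0, "y": 0, "z": 0, "wx": 0, "wy": 0, "wz": 0, "hand": 1}, {"x": 0, "y": 0, "z": 0, "wx": 0, "wy": 0, "wz": 0, "hand": 1}, {"x": 0, "y": 0, "z": 0, "wx": 0, "wy": 0, "wz": 0, "hand": 1}]'

```text
time: 38.48
tool_pos: [0.4499, 0.1572, 0.0236]
tool_rot: [-0.0, 0.705, 0.71, -0.0]
contact_force: [-0.1, 0.7, 0.1]
gripper_width: 1.001
grasp_force: 0.0
```

Request:
send_rows --rows '[{"x": 0, "y": 0, "z": -0.05, "wx": 0, "wy": 0, "wz": 0, "hand": 1}, {"x": 0, "y": 0, "z": -0.12, "wx": 0, "wy": 0, "wz": 0, "hand": 1}, {"x": 0, "y": 0, "z": -0.15, "wx": 0, "wy": 0, "wz": 0, "hand": 1}, {"x": 0, "y": 0, "z": -0.15, "wx": 0, "wy": 0, "wz": 0, "hand": 1}, {"x": 0, "y": 0, "z": -0.15, "wx": 0, "wy": 0, "wz": 0, "hand": 1}, {"x": -0.1, "y": 0, "z": -0.15, "wx": 0, "wy": 0, "wz": 0, "hand": 1}, {"x": -0.2, "y": 0, "z": -0.1, "wx": 0, "wy": 0, "wz": 0, "hand": 1}, {"x": -0.2, "y": 0, "z": 0, "wx": 0, "wy": 0, "wz": 0, "hand": 1}, {"x": -0.1, "y": 0, "z": 0, "wx": 0, "wy": 0, "wz": 0, "hand": 1}, {"x": 0, "y": 0, "z": 0, "wx": 0, "wy": 0, "wz": 0, "hand": 1}]'

```text
time: 39.32
tool_pos: [0.4511, 0.0651, 0.1556]
tool_rot: [0.001, 0.706, 0.708, 0.0]
contact_force: [0.3, 0.8, -0.6]
gripper_width: 0.998
grasp_force: 0.0
```

```bash
python3 - <<'E'
from h import *
for i in range(10):
    sc=grab_frame("scene");s=manip.state()
    if np.abs(s["joint_vel"]).max()<.004:break
print(s["tool_pos"],s["contact_force"],s["time"])
c=calibration("wrist");w=grab_frame("wrist");cv2.imwrite("pics/w7.png",w);cv2.imwrite("pics/s7.png",sc)
g=sc.max(2).astype(int)
for v in range(334,370,2):print(v,g[v,234:266:2])
for v in range(355,362):print(v,g[v,240:262])
p=proj("wrist",(.4508,.1577,.078),c);print(p)
m=(w.max(2)<90).astype(np.uint8);u0,v0=(p-30).astype(int);u0=max(u0,0);v0=max(v0,0)
n,l,st,ce=cv2.connectedComponentsWithStats(m[v0:v0+60,u0:u0+60])
for i in range(1,n):
    if st[i][4]>60:print(st[i]+[u0,v0,0,0,0],ce[i]+[u0,v0])
E
```

```text
[0.45044595 0.06808415 0.15415697] [ 0.03691005 -0.98611313 -0.55718763] 39.6167
334 [223 223 224 243 242 240 242 151 143 138 137 141 137 136 134 135]
336 [221 223 214 243 241 242 242 248 136 140 140 136 138 137 139 136]
338 [223 220 163 242 188 115  76  81  80  81 140 137 134 141 135 137]
340 [204 169 243 242 147  82  88  82  83  80  88 133 124 103 137 125]
342 [244 241 240 244  75  85  84  86  80  81  84 117 139 137 139 114]
344 [240 240 193 248  79  86  87  83  83  81  78 110 137 138 143 142]
346 [240 240 244 116  74  86  85  82  89  84  75 141 128 137 137 140]
348 [241 239 241 245  70  77  79  76  74  78  74 123 255 133 137 134]
350 [239 241 238 243  69  75  77  71  80  75  73 100 249 244 155 137]
352 [239 239 241 242 149  77  78  78  74  76  76 104 243 240 243 255]
354 [237 240 240 241 213  76  77  77  75  76  71 156 243 241 240 243]
356 [239 238 239 241 246  75  75  80  76  73  85 136 244 242 241 142]
358 [238 238 240 242 248 141 126  85 101 113 141 135 246 140 147 145]
360 [239 244 246 239 243 134 141 128 132 129 120 140 147 149 117 120]
362 [244 244 240 239 239 156 139 126 13
[... 283 characters left out ...]
74  72  76  73  75  71 103 227 246
 242 240 240 241]
356 [241 243 246 146  75  76  75  79  80  76  76  76  73  72  85 106 136 175
 244 241 242 243]
357 [239 243 246 129 115  81  83  73  76  73  76  70  79 102 143 141 161 248
 247 244 242 194]
358 [242 244 248 131 141 143 126  90  85  83 101 102 113 123 141 137 135 156
 246 194 140 141]
359 [247 245 150 133 139 144 144 135 130 139 135 131 125 121 128 136 134 137
 142 142 151 148]
360 [239 243 243 155 134 141 141 121 128 132 132 132 129 120 120 138 140 142
 147 149 149 142]
361 [240 241 245 241 134 136 141 126 126 129 129 128 127 115 104 125 139 141
 139 145 121 110]
[326.38315286 104.89942517]
[310  91  33  32 349] [327.42120344 104.48710602]
```

The pin stands in the hole, with its head rim at v≈358.6, which matches home within the camera error. The earlier push had some lateral load in it, so I'll press once more straight down on the head with the shut fingertips. That makes the seating sure.

Request:
send_rows --rows '[{"x": 0.08, "y": 0.002, "z": 0, "wx": 0, "wy": 0, "wz": 0, "hand": -1}, {"x": 0.13, "y": 0.002, "z": 0, "wx": 0, "wy": 0, "wz": 0, "hand": -1}, {"x": 0.16, "y": 0.002, "z": 0, "wx": 0, "wy": 0, "wz": 0, "hand": -1}, {"x": 0.14, "y": 0.001, "z": 0, "wx": 0, "wy": 0, "wz": 0, "hand": -1}, {"x": 0.087, "y": 0, "z": 0.05, "wx": 0, "wy": 0, "wz": 0, "hand": -1}, {"x": 0, "y": 0, "z": 0.12, "wx": 0, "wy": 0, "wz": 0, "hand": -1}, {"x": 0, "y": 0, "z": 0.15, "wx": 0, "wy": 0, "wz": 0, "hand": -1}, {"x": 0, "y": 0, "z": 0.12, "wx": 0, "wy": 0, "wz": 0, "hand": -1}, {"x": 0, "y": 0, "z": 0.08, "wx": 0, "wy": 0, "wz": 0, "hand": -1}, {"x": 0, "y": 0, "z": 0, "wx": 0, "wy": 0, "wz": 0, "hand": -1}]'

```text
time: 40.5
tool_pos: [0.4485, 0.1569, 0.073]
tool_rot: [-0.002, 0.704, 0.71, -0.003]
contact_force: [-0.9, 0.4, -0.2]
gripper_width: -0.004
grasp_force: 0.0
```

Request:
send_rows --rows '[{"x": 0, "y": 0, "z": 0.04, "wx": 0, "wy": 0, "wz": 0, "hand": -1}, {"x": 0, "y": 0, "z": 0.04, "wx": 0, "wy": 0, "wz": 0, "hand": -1}, {"x": 0, "y": 0, "z": 0.03, "wx": 0, "wy": 0, "wz": 0, "hand": -1}, {"x": 0, "y": 0, "z": 0.02, "wx": 0, "wy": 0, "wz": 0, "hand": -1}, {"x": 0, "y": 0, "z": 0, "wx": 0, "wy": 0, "wz": 0, "hand": -1}, {"x": 0, "y": 0, "z": 0, "wx": 0, "wy": 0, "wz": 0, "hand": -1}, {"x": 0, "y": 0, "z": 0, "wx": 0, "wy": 0, "wz": 0, "hand": -1}, {"x": 0, "y": 0, "z": 0, "wx": 0, "wy": 0, "wz": 0, "hand": -1}, {"x": 0, "y": 0, "z": 0, "wx": 0, "wy": 0, "wz": 0, "hand": -1}, {"x": 0, "y": 0, "z": 0, "wx": 0, "wy": 0, "wz": 0, "hand": -1}]'

```text
time: 41.33
tool_pos: [0.4512, 0.1568, 0.0571]
tool_rot: [0.0, 0.705, 0.71, 0.0]
contact_force: [0.1, 0.5, -0.3]
gripper_width: 0.001
grasp_force: 0.0
```

Request:
send_rows --rows '[{"x": 0.005, "y": 0, "z": 0.015, "wx": 0, "wy": 0, "wz": 0, "hand": -1}, {"x": 0, "y": 0, "z": 0.015, "wx": 0, "wy": 0, "wz": 0, "hand": -1}, {"x": 0, "y": 0, "z": 0.013, "wx": 0, "wy": 0, "wz": 0, "hand": -1}, {"x": 0, "y": 0, "z": 0.007, "wx": 0, "wy": 0, "wz": 0, "hand": -1}, {"x": 0, "y": 0, "z": 0.004, "wx": 0, "wy": 0, "wz": 0, "hand": -1}, {"x": 0, "y": 0, "z": 0, "wx": 0, "wy": 0, "wz": 0, "hand": -1}, {"x": 0, "y": 0, "z": 0, "wx": 0, "wy": 0, "wz": 0, "hand": -1}, {"x": 0, "y": 0, "z": 0, "wx": 0, "wy": 0, "wz": 0, "hand": -1}, {"x": 0, "y": 0, "z": 0, "wx": 0, "wy": 0, "wz": 0, "hand": -1}, {"x": 0, "y": 0, "z": 0, "wx": 0, "wy": 0, "wz": 0, "hand": -1}]'

```text
time: 42.17
tool_pos: [0.4511, 0.1576, 0.0488]
tool_rot: [0.0, 0.705, 0.71, 0.0]
contact_force: [0.4, -0.2, 0.8]
gripper_width: 0.004
grasp_force: 0.0
```

Request:
send_rows --rows '[{"x": 0, "y": 0, "z": 0.003, "wx": 0, "wy": 0, "wz": 0, "hand": -1}, {"x": 0, "y": 0, "z": 0.004, "wx": 0, "wy": 0, "wz": 0, "hand": -1}, {"x": 0, "y": 0, "z": 0, "wx": 0, "wy": 0, "wz": 0, "hand": -1}, {"x": 0, "y": 0, "z": 0, "wx": 0, "wy": 0, "wz": 0, "hand": -1}, {"x": 0, "y": 0, "z": 0, "wx": 0, "wy": 0, "wz": 0, "hand": -1}, {"x": 0, "y": 0, "z": 0, "wx": 0, "wy": 0, "wz": 0, "hand": -1}, {"x": 0, "y": 0, "z": 0, "wx": 0, "wy": 0, "wz": 0, "hand": -1}, {"x": 0, "y": 0, "z": 0, "wx": 0, "wy": 0, "wz": 0, "hand": -1}, {"x": 0, "y": 0, "z": 0, "wx": 0, "wy": 0, "wz": 0, "hand": -1}, {"x": 0, "y": 0, "z": 0, "wx": 0, "wy": 0, "wz": 0, "hand": -1}]'

```text
time: 43.0
tool_pos: [0.451, 0.1576, 0.0477]
tool_rot: [0.0, 0.705, 0.71, 0.0]
contact_force: [-0.3, 0.8, 1.1]
gripper_width: 0.003
grasp_force: 0.0
```

Request:
send_rows --rows '[{"x": 0, "y": 0, "z": 0.003, "wx": 0, "wy": 0, "wz": 0, "hand": -1}, {"x": 0, "y": 0, "z": 0.004, "wx": 0, "wy": 0, "wz": 0, "hand": -1}, {"x": 0, "y": 0, "z": 0, "wx": 0, "wy": 0, "wz": 0, "hand": -1}, {"x": 0, "y": 0, "z": 0, "wx": 0, "wy": 0, "wz": 0, "hand": -1}, {"x": 0, "y": 0, "z": 0, "wx": 0, "wy": 0, "wz": 0, "hand": -1}, {"x": 0, "y": 0, "z": 0, "wx": 0, "wy": 0, "wz": 0, "hand": -1}, {"x": 0, "y": 0, "z": 0, "wx": 0, "wy": 0, "wz": 0, "hand": -1}, {"x": 0, "y": 0, "z": 0, "wx": 0, "wy": 0, "wz": 0, "hand": -1}, {"x": 0, "y": 0, "z": 0, "wx": 0, "wy": 0, "wz": 0, "hand": -1}, {"x": 0, "y": 0, "z": 0, "wx": 0, "wy": 0, "wz": 0, "hand": -1}]'

```text
time: 43.83
tool_pos: [0.4513, 0.1576, 0.0469]
tool_rot: [0.0, 0.705, 0.71, 0.0]
contact_force: [0.5, 0.4, 3.6]
gripper_width: 0.0
grasp_force: 1.8
```

Request:
send_rows --rows '[{"x": 0, "y": 0, "z": 0.003, "wx": 0, "wy": 0, "wz": 0, "hand": -1}, {"x": 0, "y": 0, "z": 0.004, "wx": 0, "wy": 0, "wz": 0, "hand": -1}, {"x": 0, "y": 0, "z": 0, "wx": 0, "wy": 0, "wz": 0, "hand": -1}, {"x": 0, "y": 0, "z": 0, "wx": 0, "wy": 0, "wz": 0, "hand": -1}, {"x": 0, "y": 0, "z": 0, "wx": 0, "wy": 0, "wz": 0, "hand": -1}, {"x": 0, "y": 0, "z": 0, "wx": 0, "wy": 0, "wz": 0, "hand": -1}, {"x": 0, "y": 0, "z": 0, "wx": 0, "wy": 0, "wz": 0, "hand": -1}, {"x": 0, "y": 0, "z": 0, "wx": 0, "wy": 0, "wz": 0, "hand": -1}, {"x": 0, "y": 0, "z": 0, "wx": 0, "wy": 0, "wz": 0, "hand": -1}, {"x": 0, "y": 0, "z": 0, "wx": 0, "wy": 0, "wz": 0, "hand": -1}]'

```text
time: 44.67
tool_pos: [0.4519, 0.1577, 0.0468]
tool_rot: [0.001, 0.705, 0.71, 0.001]
contact_force: [-0.8, -0.9, 7.3]
gripper_width: 0.001
grasp_force: 3.7
```

Contact is stiff at once, with no soft travel, so the pin is on its seat. Building up to the firm push.

Request:
send_rows --rows '[{"x": 0, "y": -0.002, "z": 0.003, "wx": 0, "wy": 0, "wz": 0, "hand": -1}, {"x": 0, "y": -0.002, "z": 0.003, "wx": 0, "wy": 0, "wz": 0, "hand": -1}, {"x": 0, "y": 0, "z": 0.003, "wx": 0, "wy": 0, "wz": 0, "hand": -1}, {"x": 0, "y": 0, "z": 0, "wx": 0, "wy": 0, "wz": 0, "hand": -1}, {"x": 0, "y": 0, "z": 0, "wx": 0, "wy": 0, "wz": 0, "hand": -1}, {"x": 0, "y": 0, "z": 0, "wx": 0, "wy": 0, "wz": 0, "hand": -1}, {"x": 0, "y": 0, "z": 0, "wx": 0, "wy": 0, "wz": 0, "hand": -1}, {"x": 0, "y": 0, "z": 0, "wx": 0, "wy": 0, "wz": 0, "hand": -1}, {"x": 0, "y": 0, "z": 0, "wx": 0, "wy": 0, "wz": 0, "hand": -1}, {"x": 0, "y": 0, "z": 0, "wx": 0, "wy": 0, "wz": 0, "hand": -1}]'

```text
time: 45.5
tool_pos: [0.4524, 0.1579, 0.0466]
tool_rot: [0.001, 0.705, 0.71, 0.002]
contact_force: [-0.5, -0.6, 11.5]
gripper_width: -0.001
grasp_force: 5.8
```

Request:
send_rows --rows '[{"x": 0, "y": -0.003, "z": 0.003, "wx": 0, "wy": 0, "wz": 0, "hand": -1}, {"x": 0, "y": -0.003, "z": 0.003, "wx": 0, "wy": 0, "wz": 0, "hand": -1}, {"x": 0, "y": 0, "z": 0.003, "wx": 0, "wy": 0, "wz": 0, "hand": -1}, {"x": 0, "y": 0, "z": 0.001, "wx": 0, "wy": 0, "wz": 0, "hand": -1}, {"x": 0, "y": 0, "z": 0, "wx": 0, "wy": 0, "wz": 0, "hand": -1}, {"x": 0, "y": 0, "z": 0, "wx": 0, "wy": 0, "wz": 0, "hand": -1}, {"x": 0, "y": 0, "z": 0, "wx": 0, "wy": 0, "wz": 0, "hand": -1}, {"x": 0, "y": 0, "z": 0, "wx": 0, "wy": 0, "wz": 0, "hand": -1}, {"x": 0, "y": 0, "z": 0, "wx": 0, "wy": 0, "wz": 0, "hand": -1}, {"x": 0, "y": 0, "z": 0, "wx": 0, "wy": 0, "wz": 0, "hand": -1}]'

```text
time: 46.33
tool_pos: [0.4527, 0.1581, 0.0465]
tool_rot: [0.002, 0.704, 0.71, 0.003]
contact_force: [-1.8, -0.7, 15.4]
gripper_width: -0.0
grasp_force: 8.0
```

Request:
send_rows --rows '[{"x": 0, "y": -0.003, "z": 0.003, "wx": 0, "wy": 0, "wz": 0, "hand": -1}, {"x": 0, "y": 0, "z": 0.003, "wx": 0, "wy": 0, "wz": 0, "hand": -1}, {"x": 0, "y": 0, "z": 0.002, "wx": 0, "wy": 0, "wz": 0, "hand": -1}, {"x": 0, "y": 0, "z": 0, "wx": 0, "wy": 0, "wz": 0, "hand": -1}, {"x": 0, "y": 0, "z": 0, "wx": 0, "wy": 0, "wz": 0, "hand": -1}, {"x": 0, "y": 0, "z": 0, "wx": 0, "wy": 0, "wz": 0, "hand": -1}, {"x": 0, "y": 0, "z": 0, "wx": 0, "wy": 0, "wz": 0, "hand": -1}, {"x": 0, "y": 0, "z": 0, "wx": 0, "wy": 0, "wz": 0, "hand": -1}, {"x": 0, "y": 0, "z": 0, "wx": 0, "wy": 0, "wz": 0, "hand": -1}, {"x": 0, "y": 0, "z": 0, "wx": 0, "wy": 0, "wz": 0, "hand": -1}]'

```text
time: 47.17
tool_pos: [0.4532, 0.1583, 0.0465]
tool_rot: [0.002, 0.704, 0.71, 0.003]
contact_force: [-2.3, -0.7, 19.5]
gripper_width: 0.001
grasp_force: 9.9
```

19.5 N held straight down. Lifting clear.

Request:
send_rows --rows '[{"x": 0, "y": 0, "z": -0.02, "wx": 0, "wy": 0, "wz": 0, "hand": -1}, {"x": 0, "y": 0, "z": -0.03, "wx": 0, "wy": 0, "wz": 0, "hand": -1}, {"x": 0, "y": 0, "z": -0.08, "wx": 0, "wy": 0, "wz": 0, "hand": -1}, {"x": 0, "y": 0, "z": -0.15, "wx": 0, "wy": 0, "wz": 0, "hand": -1}, {"x": 0, "y": 0, "z": -0.18, "wx": 0, "wy": 0, "wz": 0, "hand": -1}, {"x": 0, "y": 0, "z": -0.18, "wx": 0, "wy": 0, "wz": 0, "hand": -1}, {"x": 0, "y": 0, "z": -0.15, "wx": 0, "wy": 0, "wz": 0, "hand": -1}, {"x": -0.1, "y": 0, "z": -0.05, "wx": 0, "wy": 0, "wz": 0, "hand": -1}, {"x": -0.1, "y": 0, "z": 0, "wx": 0, "wy": 0, "wz": 0, "hand": -1}, {"x": 0, "y": 0, "z": 0, "wx": 0, "wy": 0, "wz": 0, "hand": -1}]'

```text
time: 48.0
tool_pos: [0.4494, 0.1262, 0.1684]
tool_rot: [0.001, 0.705, 0.709, 0.0]
contact_force: [-1.1, -0.1, -0.4]
gripper_width: -0.001
grasp_force: 0.0
```

```bash
python3 - <<'E'
from h import *
for i in range(8):
    sc=grab_frame("scene");s=manip.state()
    if np.abs(s["joint_vel"]).max()<.004:break
print(s["tool_pos"],s["contact_force"],s["time"])
g=sc.max(2).astype(int)
for v in range(336,344):print(v,g[v,240:260])
for v in range(355,362):print(v,g[v,240:260])
E
```

```text
[0.44874186 0.1279938  0.16681058] [ 0.69760875 -0.718603   -0.11692528] 48.3
336 [139 138 143 135 137 139 134 132 136 131 136 137 137 139 137 134 132 137
 139 134]
337 [138 138 138 138 136 132 109  89  92  73  81 112 115 139 139 137 130 136
 134 137]
338 [139 136 112  91  81  64  65  72  66  64  67  69  73 100 138 134 136 130
 133 136]
339 [140 139 134  90  69  69  74  70  68  72  70  69  68  66  80  91 108 108
 119 116]
340 [140 133  75  71  70  70  67  72  70  67  73  69  68  66  69  97 130 125
 119 106]
341 [136 108  63  70  74  71  69  71  69  65  71  70  67  65  67  87 141 138
 138 135]
342 [135  77  71  67  69  71  74  71  69  67  72  66  71  65  64  78 142 138
 136 132]
343 [139  69  71  69  70  72  71  69  65  65  71  69  68  62  65  72 114 140
 137 135]
355 [129 134 131  67  62  67  69  67  65  68  66  68  58  63  65  81 142 138
 137 136]
356 [151 134 130  95  70  67  66  68  70  68  64  64  59  65  79 122 137 135
 136 134]
357 [247 152 136 133 112  69  71  68  68  63  70  61  72  92 142 135 135 134
 136 132]
358 [249 249 128 132 138 114 104  82  79  78  99  97 106 115 136 133 131 137
 135 135]
359 [160 254 153 131 137 143 142 133 126 129 131 125 124 115 127 133 133 134
 139 138]
360 [158 253 249 130 134 136 138 122 121 128 128 125 123 116 114 131 131 138
 137 139]
361 [133 130 130 131 134 136 136 127 123 122 131 124 123 113  98 115 134 136
 139 132]
```

The head rim is in the same place after the push as before it, so the pin was already home. Handing in.

```bash
python3 -c "
from plant import job_done
print(job_done())"
```

```text
the job is handed in; nothing more can be done
None
```

The crank was wound clockwise to the notch, and the lock pin was pressed onto its seat with about 19.5 N measured at the wrist (seat force a little less after bar drag), then released; the job was handed in at about 48 s, and the verdict wasn't shown.

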